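# Clip the probes, dock the gelato spade, start the sanitiser

### The job

Tidy the gelato bench: lay every temperature probe that is out over a clip of the clip rail, with its thin tip pointing away from the robot, and press it in sideways until it snaps fully home along its whole length; slide the gelato spade blade first into the flat slot of the sanitiser dock until it meets the stop. Only when all of that is in place, push the dock's green start button right down and let it go; leave everything else on the bench where it is.

Things in the scene. Friction and masses are not known exactly. Their poses are not given: they have to be found in the camera images.
- probe1: temperature probe, maybe absent: black round handle 14 mm thick, 130 mm long, between two steel guards 22 mm square, 6 mm thick; then a steel tip 6 mm thick, 40 mm long; 0.09 kg. Origin on the axis at mid-handle (11 mm up when lying on the table); x along the handle to the tip, which ends at x = 111 mm (rear end -71). May be rolled about x by quarter turns
- probe1_tip (a point): far end of that probe's thin tip, on its axis
- probe2: temperature probe, maybe absent: black round handle 14 mm thick, 130 mm long, between two steel guards 22 mm square, 6 mm thick; then a steel tip 6 mm thick, 40 mm long; 0.09 kg. Origin on the axis at mid-handle (11 mm up when lying on the table); x along the handle to the tip, which ends at x = 111 mm (rear end -71). May be rolled about x by quarter turns
- probe2_tip (a point): far end of that probe's thin tip, on its axis
- probe3: temperature probe, maybe absent: black round handle 14 mm thick, 130 mm long, between two steel guards 22 mm square, 6 mm thick; then a steel tip 6 mm thick, 40 mm long; 0.09 kg. Origin on the axis at mid-handle (11 mm up when lying on the table); x along the handle to the tip, which ends at x = 111 mm (rear end -71). May be rolled about x by quarter turns
- probe3_tip (a point): far end of that probe's thin tip, on its axis
- probe4: temperature probe, maybe absent: black round handle 14 mm thick, 130 mm long, between two steel guards 22 mm square, 6 mm thick; then a steel tip 6 mm thick, 40 mm long; 0.09 kg. Origin on the axis at mid-handle (11 mm up when lying on the table); x along the handle to the tip, which ends at x = 111 mm (rear end -71). May be rolled about x by quarter turns
- probe4_tip (a point): far end of that probe's thin tip, on its axis
- probe5: temperature probe, maybe absent: black round handle 14 mm thick, 130 mm long, between two steel guards 22 mm square, 6 mm thick; then a steel tip 6 mm thick, 40 mm long; 0.09 kg. Origin on the axis at mid-handle (11 mm up when lying on the table); x along the handle to the tip, which ends at x = 111 mm (rear end -71). May be rolled about x by quarter turns
- probe5_tip (a point): far end of that probe's thin tip, on its axis
- rail: fixed clip rail: base 120 x 220 x 10 mm with two white bars along y (x = +-40 mm, 16 wide, tops 34 mm up) and five clips 45 mm apart. Each clip has steel jaws 14 mm wide on both bars, opening straight up: tops 65 mm up, flared mouth about 30 mm wide. Between the bars fingers have room down to the base. Origin: centre of underside; x away from the robot, along a clipped probe
- clip_mid (a point): middle clip: where a probe's origin lies once home in it (41 mm above the table, handle resting on both bars under the jaws' noses); axes as the rail's. The other four clips' points are at y = -90, -45, 45 and 90 mm from it. The handle meets the noses about 13 mm higher; some 10 to 16 N straight down snaps it in. Along x it has about 18 mm of play either way until a guard meets the jaws
- spade: gelato spade: flat steel blade 90 long x 70 wide x 4 mm thick, black handle 100 long x 22 wide x 18 mm thick, undersides flush; 0.2 kg, balanced near their joint. Origin on the underside at the joint of blade and handle, mid-width; x towards the blade's end, z up
- dock: fixed grey sanitiser. Plinth x = -62 to 40 mm, 96 wide, top (slot floor) 40 mm up; at x = -35 to 40 a slot 75 wide, 9 high between walls with steel lips 20 wide (tops 54 mm up); its top is open between the lips; mouth at -x flared sideways and up (to x = -61, 61 mm up); stop face at x = 40, then a block 62 mm high. Origin on its underside, mid-width; x: the way in
- dock_home (a point): on the slot floor at x = -50 mm of the dock: where the spade's origin lies when its blade meets the stop; axes as the dock's
- start (a joint): start button travel in m: 0 released, 0.006 fully down (about 5 N); springs back
- start_top (a point): centre of the top face of the green start button (28 mm wide), on the dock's block; press straight down
- cup: white paper tasting cup, 68 mm wide, 55 mm tall; a bystander to be left where it is; origin at the centre of its underside
- jar: amber jar, 56 mm wide, 75 mm tall; a bystander to be left where it is; origin at the centre of its underside
- bowl: small steel bowl, 110 mm wide, 45 mm tall; a bystander to be left where it is; origin at the centre of its underside
- tin: flat metal tin 60 x 90 x 40 mm; a bystander to be left where it is; origin at the centre of its underside
Mind the look-alikes: they are no part of the job. What is shaped like the probe2 but orange or red is not meant.

How it is judged:
By the outcome, as a careful person would: the job done as asked, in the order asked, and still so for the second after the job is handed in, with the robot touching nothing.
Of probe1, probe2, probe3, probe4, probe5 only 3 to 5 are there at a start; the rules pass over those that are not, and their reading is None.
At some moment in a run one of probe1, probe2, probe3, probe4, probe5, spade may be knocked a few centimetres aside while the robot is not near it.
Once in a run the grip may slacken for a moment while it holds something.
It also fails if it takes over 210 s, if anything falls off the work surface, if the arm or the gripper's body presses on something with over 40 N, if the wrist force passes 120 N, or if a joint passes its speed limit or range.

### The arm

A 7-joint arm with a two-finger parallel gripper is mounted at the origin on the work surface. World frame = base frame: x ahead of the robot, y to its left, z up, the work surface at z = 0. Lengths are in m, angles in rad, forces in N, time in s.
With the tool pointing down it reaches from about 0.35 to 0.9 m from the base axis. Payload 8.1 kg.
Tool frame: the origin (TCP) lies on the centre line of the jaws, within the pads' length; the fingertips stand 19 mm ahead of it and the grasp point (between the pads) is the TCP; z points along the fingers, y is the direction in which the jaws open and shut (so a half turn about z gives the same grasp; the last joint's range is limited). The gripper opens to 92 mm and grips with 3 to 60 N. Pads are 19 mm wide; open, the fingers measure 130 mm over their backs; the gripper's body (75 mm by 190 mm) begins 47 mm behind the grasp point.
Start: joints at [-1.245, 0.434, 0.025, 1.573, -0.012, 1.134, -0.075], TCP at [0.26, 0.568, 0.207] pointing down, gripper open.
Joint ranges: [-2.62, 2.62], [-0.44, 2.09], [-1.27, 1.32], [0.08, 2.57], [-1.32, 4.46], [0.12, 2], [-2.74, 2.74]. Speed limits (rad/s): [2.22, 2.22, 3.01, 3.01, 3.14, 3.14, 3.14].

### API

Orientations are given as a rotation vector (axis times angle).
In Python, from cell import monitor, imaging, workorder, outline_of gives the robot as it stands.
- The arm moves only by the tool move_arm, never from a script. Its argument "series" is a list of rows, each a list of 6 numbers: the shift along the world's x, y, z in cm, then the turn, a rotation vector about the world's x, y, z in degrees. A call has 1 to 8 rows; each row shifts and turns the commanded pose from where the row before left it; what a row does not reach is not made up. A row lasts 1/10 s, in which the tool goes at most 50 mm and 8.59 degrees, less where a joint would pass 70% of its speed; a pose out of reach is approached as far as the arm can. A call with a gripper value outside its range is refused whole. "grip" is the opening, from 0 (shut) to 1 (fully open), set as the call begins (left out, the last holds). The fingers move at their own pace and stop on an object; "force" is the grip in N (left out, the last holds). Time passes only in rows, so rows that do not move let the fingers close. It gives the time, the measured TCP pose, the force and the opening at its end, in the units of the state.
- monitor.observe(): the state, without advancing time (a new reading comes with each control period).
- imaging.get_image(name): name is "side" or "top"; returns a dict with "color" (420x560x3 uint8, red, green, blue), "fx", "fy", "cx", "cy" (pixels), "dist_coeffs" ([k1, k2, p1, p2, k3] as OpenCV has them; the pictures are not rectified), "rvec" (rotation vector, rad) and "tvec" (3), from world to camera coordinates, as OpenCV has them. Camera axes: x right, y down, z forward; pixel columns grow to the right and rows downward; lengths in m; the calibration is good to about 2 mm. A picture is of the moment at which its call begins. There is no depth.
- workorder.sign_off(): hands the job in, once; it reports no verdict.
Trained networks look in the newest picture that a camera, given by its name, has taken for a name from the list of things; names that differ only in an ending like _2 or _b are one class to them, and where a whole thing is asked for, a point or a joint stands for the part that bears it (a point fixed in the world has none). Each returns a list of dicts, best first, with "p" (0 to 1); they miss things now and then, are a little off and sometimes report something else, mostly with a low value. They report only what shows in the picture. A call takes as long as a camera call. They do not tell look-alikes from the thing itself.
- outline_of(camera, thing): "mask" (420x560 bool, what is visible of it) and "rect" ([left, top, width, height] in pixels, round what is visible of it).
The state is a dict: "clock": time; "joints": joint angles; "dq": joint speeds; "joint_efforts": joint torques, N m; "position": TCP position; "ee_rot": TCP orientation; "force": force on the tool from outside, world axes, zero at the start; "ft_torque": the same for the moment, N m; "width": opening from 0.0 (shut) to 1.0 (fully open).
Only numpy, scipy, OpenCV 4.12 (cv2) and the standard library are available. Lean on these libraries where they do the work, as an engineer would, in place of code of your own. Each camera call takes 0.05 s, during which the arm holds its last target. There are 200 camera calls.

## Working session

There is one attempt and no reset: what is moved stays moved. The work goes in short steps, Python scripts to look and compute and a tool call to move; the robot and the scene stay as the last step left them, time stands still between calls to the robot, and variables do not carry over. Pictures are saved under pics/ and viewed, about 12 in all and at most 16, crops included, and the job is handed in when it is done.

Besides the shell and the picture viewer there is one more tool, called after "Request:" in YAML: its name, and indented under it one key for each argument. move_arm: Moves the arm, as the interface text tells. Its arguments: {"type":"object","properties":{"series":{"type":"array"},"grip":{"type":"number"},"force":{"type":"number"}},"required":["series"]}

```bash
ls; mkdir -p pics
cat > h.py <<'E'
import numpy as np, cv2
from cell import monitor, imaging, workorder, outline_of
def get(n):
    return imaging.get_image(n)
def cam(im):
    K=np.array([[im['fx'],0,im['cx']],[0,im['fy'],im['cy']],[0,0,1.]])
    R=cv2.Rodrigues(np.array(im['rvec'],float))[0]
    return K,np.array(im['dist_coeffs'],float),R,np.array(im['tvec'],float).ravel()
def toworld(im,uv,z):
    K,d,R,t=cam(im)
    p=cv2.undistortPoints(np.array(uv,float).reshape(-1,1,2),K,d).reshape(-1,2)
    r=np.c_[p,np.ones(len(p))]@R; c=-R.T@t
    s=(z-c[2])/r[:,2]
    return c+s[:,None]*r
def topix(im,P):
    K,d,R,t=cam(im)
    return cv2.projectPoints(np.array(P,float).reshape(-1,3),cv2.Rodrigues(R)[0],t,K,d)[0].reshape(-1,2)
def save(im,name,crop=None,s=1):
    a=im['color'][:,:,::-1]
    if crop: l,t,w,h=crop; a=a[t:t+h,l:l+w]
    cv2.imwrite('pics/'+name+'.png',cv2.resize(a,None,fx=s,fy=s,interpolation=cv2.INTER_CUBIC))
E
python3 - <<'E'
from h import *
print(monitor.observe())
for n in('top','side'):
    im=get(n); save(im,n+'0',s=1.4); K,d,R,t=cam(im); print(n,K[0,0],d,-R.T@t); print(R)
    for th in ['probe1','spade','rail','dock','start','cup','jar','bowl','tin']:
        for o in outline_of(n,th):
            m=o['mask']; ys,xs=np.nonzero(m); print(n,th,round(o['p'],2),o['rect'],xs.mean().round(1),ys.mean().round(1),m.sum())
E
```

```text
pics
{'clock': 0.0, 'joints': array([-1.24457169,  0.43520001,  0.02499211,  1.57406984, -0.01160082,
        1.13401374, -0.07508871]), 'dq': array([ 3.66390632e-04,  1.23318072e-03,  4.05841701e-04,  9.98776096e-05,
       -2.23117917e-04,  1.76041941e-04, -2.87708703e-04]), 'joint_efforts': array([-9.50814092e-05, -6.67839646e+01,  9.84813608e-01, -3.14468408e+01,
       -6.05895510e-02,  4.27459949e-02,  1.69852106e-04]), 'position': array([0.259719  , 0.56789625, 0.20637004]), 'ee_rot': array([-6.68524151e-01, -3.06944965e+00,  2.41091618e-03]), 'force': array([ 0.09571009,  0.37173958, -0.6967505 ]), 'ft_torque': array([ 0.02569257, -0.04816876,  0.0018221 ]), 'width': 1.0006990909287716}
top 463.24912081946195 [-0.0396583  0.         0.         0.         0.       ] [ 0.24391538 -0.02462873  1.25065726]
[[ 0.01577202 -0.99986482 -0.00464573]
 [-0.97770793 -0.01444924 -0.20947176]
 [ 0.20937631  0.00784596 -0.97780366]]
top probe1 0.87 [247.4, 237.6, 56.9, 9.1] 275.9 241.3 294
top probe1 0.85 [345.3, 291.3, 51.6, 43.6] 368.2 311.7 339
top probe1 0.73 [287.3, 151.5, 8.4, 68.9] 2
[... 1350 characters left out ...]
222.8 94
side probe1 0.55 [277.3, 185.3, 38.9, 5.3] 297.8 188.8 152
side probe1 0.34 [316.7, 152.1, 19.3, 18.9] 325.9 162.2 299
side spade 0.65 [287.6, 247.0, 67.2, 26.1] 326.0 261.3 837
side rail 0.64 [240.9, 137.4, 61.1, 35.3] 270.8 157.0 1476
side rail 0.43 [320.4, 309.6, 7.1, 9.6] 324.6 313.7 80
side dock 0.73 [289.2, 276.6, 57.0, 65.6] 316.3 311.1 2390
side start 0.51 [320.2, 307.1, 7.3, 13.2] 324.8 314.2 86
side cup 0.77 [315.7, 152.2, 17.1, 18.2] 326.1 162.4 257
side jar 0.7 [350.2, 258.2, 21.3, 28.1] 358.4 271.9 495
side bowl 0.66 [212.0, 166.6, 30.1, 22.5] 226.6 174.3 532
side tin 0.81 [370.7, 234.9, 22.9, 32.7] 382.4 248.6 577
side tin 0.46 [286.3, 201.2, 43.6, 8.2] 307.4 205.5 199
```

View pics/top0.png

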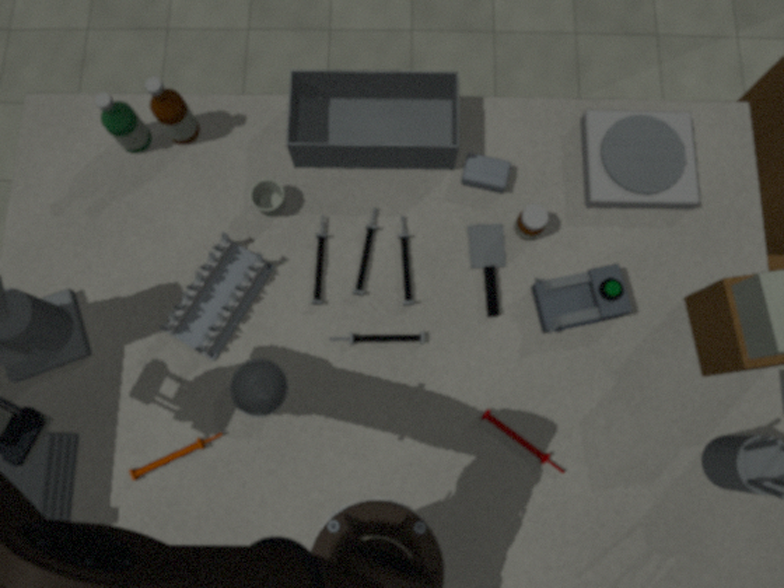

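View pics/side0.png

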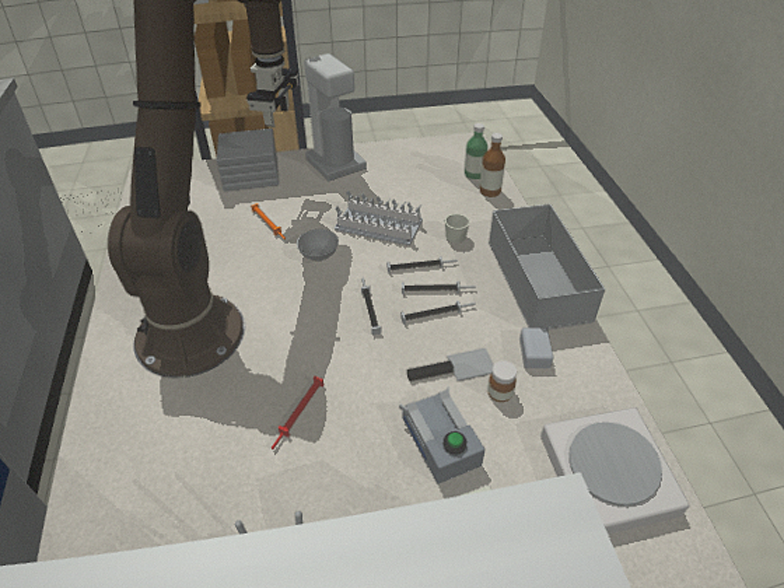

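The top view shows four black probes, in 1.4x pixels: A (320,262), B (367,253), C (406,262) and D (385,338), with D's tip pointing left. The orange one (175,458) and the red one (520,438) are look-alikes, ruled out by colour. The spade is at (490,270), the dock at (583,297) and the rail at (220,295). Next I fit the poses.

```bash
cat >> h.py <<'E'
from scipy.optimize import minimize
def box(x0,x1,y0,y1,z0,z1): return np.array([[x,y,z] for x in(x0,x1) for y in(y0,y1) for z in(z0,z1)])
def place(P,q):
    c,s=np.cos(q[2]),np.sin(q[2]); P=np.asarray(P,float)
    return np.c_[q[0]+c*P[:,0]-s*P[:,1],q[1]+s*P[:,0]+c*P[:,1],P[:,2]]
RAIL=[box(-.06,.06,-.11,.11,0,.01)]+[box(a-.008,a+.008,-.11,.11,0,.034) for a in(-.04,.04)]+[box(a-.007,a+.007,y+s*.010-.005,y+s*.010+.005,.034,.065) for a in(-.04,.04) for y in(-.09,-.045,0,.045,.09) for s in(-1,1)]
DOCK=[box(-.062,.04,-.048,.048,0,.04),box(-.035,.04,-.048,-.0275,0,.054),box(-.035,.04,.0275,.048,0,.054),box(.04,.10,-.048,.048,0,.062)]
S=4
def sil(im,parts,q):
    m=np.zeros((420*S//1,560*S),np.uint8)
    for b in parts:
        p=topix(im,place(b,q)); cv2.fillConvexPoly(m,cv2.convexHull(((p+.5)*S).astype(np.float32)).astype(np.int32),1)
    return cv2.resize(m.astype(np.float32),(560,420),interpolation=cv2.INTER_AREA)
def fit(views,parts,q0):
    def cost(q):
        e=0
        for im,m in views:
            a=sil(im,parts,q); e+=1-np.minimum(a,m).sum()/np.maximum(a,m).sum()
        return e
    best=None
    for dy in(-.15,0,.15):
        q=np.array(q0)+[0,0,dy]
        r=minimize(cost,q,method='Nelder-Mead',options=dict(initial_simplex=[q,q+[.015,0,0],q+[0,.015,0],q+[0,0,.1]],xatol=2e-4,fatol=1e-4))
        if best is None or r.fun<best.fun: best=r
    return best.x,best.fun
E
cat > fit0.py <<'E'
from h import *
it=get('top'); o={k:outline_of('top',k) for k in('rail','dock','spade','start')}
is_=get('side'); s={k:outline_of('side',k) for k in('rail','dock','spade','start')}
np.save('pics/dummy.npy',0)
F={}
for k,parts in(('rail',RAIL),('dock',DOCK)):
    mt=o[k][0]['mask'];ms=s[k][0]['mask']
    c=toworld(it,[[np.nonzero(mt)[1].mean(),np.nonzero(mt)[0].mean()]],.02)[0]
    q0=[c[0],c[1],1.0 if k=='rail' else -1.4]
    for v in([(it,mt)],[(is_,ms)],[(it,mt),(is_,ms)]): F[k]=fit(v,parts,q0); print(k,F[k])
for nm,im in(('top',it),('side',is_)):
    a=cv2.resize(im['color'][:,:,::-1],None,fx=4,fy=4,interpolation=cv2.INTER_CUBIC); a=cv2.convertScaleAbs(a,alpha=1.6 if nm=='top' else 1.1)
    for k,parts in(('rail',RAIL),('dock',DOCK)):
        for b in parts[:3]+(parts[3:] if k=='dock' else []):
            p=(topix(im,place(b,F[k][0]))+.5)*4
            for i in range(8):
                for j in range(i):
                    if (np.isclose(b[i],b[j]).sum()==2): cv2.line(a,tuple(p[i].astype(int)),tuple(p[j].astype(int)),(0,0,255) if k=='rail' else (0,255,255),1)
    for k,(l,t,w,h) in dict(rail=(100,150,110,120) if nm=='top' else (225,120,100,70),dock=(370,170,90,80) if nm=='top' else (270,265,90,90)).items():
        cv2.imwrite(f'pics/f_{nm}_{k}.png',cv2.resize(a[t*4:(t+h)*4,l*4:(l+w)*4],(400,300)))
A=[[cv2.imread(f'pics/f_{n}_{k}.png') for n in('top','side')] for k in('rail','dock')]
cv2.imwrite('pics/fit0.png',np.vstack([np.hstack(r) for r in A]))
E
python3 fit0.py
```

```text
rail (array([0.50207162, 0.31714796, 1.05376241]), np.float64(0.05186796188354492))
rail (array([0.50071303, 0.32746445, 1.03777585]), np.float64(0.16871225833892822))
rail (array([0.50216841, 0.31792204, 1.04406979]), np.float64(0.24205011129379272))
dock (array([ 0.50127992, -0.36791911, -1.34504101]), np.float64(0.03978931903839111))
dock (array([ 0.50230879, -0.36195809, -1.35712968]), np.float64(0.040728211402893066))
dock (array([ 0.50151765, -0.3652094 , -1.35745054]), np.float64(0.11124712228775024))
```

View pics/fit0.png

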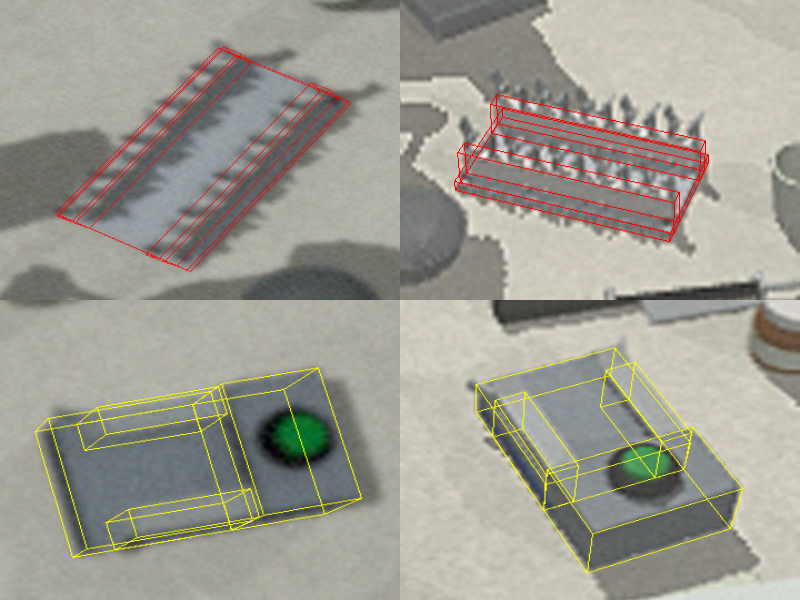

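```bash
cat >> h.py <<'E'
def cyl(x0,x1,r,z,n=8): 
    a=np.arange(n)*2*np.pi/n; return np.array([[x,r*np.cos(t),z+r*np.sin(t)] for x in(x0,x1) for t in a])
HAND=[cyl(-.065,.065,.007,.011)]
SPH=[box(-.1,0,-.011,.011,0,.018)]
BLADE=[box(0,.09,-.035,.035,0,.004)]
def dark(im,thr,pad=None):
    g=cv2.cvtColor(im['color'],cv2.COLOR_RGB2HSV); v=g[:,:,2]
    n,l,st,c=cv2.connectedComponentsWithStats((v<thr).astype(np.uint8))
    return [(l==i,st[i],c[i]) for i in range(1,n) if 60<st[i][4]<700]
E
cat > probes.py <<'E'
from h import *
import sys
V={'top':get('top'),'side':get('side')}
comps={}
for n,im in V.items():
    comps[n]=[]
    for m,st,c in dark(im,50 if n=='top' else 60):
        P=toworld(im,[c],.011)[0]
        if .3<P[0]<.85 and abs(P[1])<.5:
            ys,xs=np.nonzero(m); W=toworld(im,np.c_[xs,ys],.011)[:,:2]; w,U=np.linalg.eigh(np.cov((W-W.mean(0)).T))
            L=(W@U[:,1]).max()-(W@U[:,1]).min(); B=(W@U[:,0]).max()-(W@U[:,0]).min()
            comps[n].append((m,P)); print(n,st[:5],P.round(4)[:2],'yaw',np.degrees(np.arctan2(U[1,1],U[0,1])).round(1),'L',L.round(4),'B',B.round(4))
E
python3 probes.py
python3 - <<'E'
from h import *
it=get('top'); mt=outline_of('top','spade')[0]['mask']; is_=get('side'); ms=outline_of('side','spade')[0]['mask']
c=toworld(it,[[np.nonzero(mt)[1].mean(),np.nonzero(mt)[0].mean()]],.005)[0]
for v in([(it,mt)],[(is_,ms)],[(it,mt),(is_,ms)]): print('spade',fit(v,SPH+BLADE,[c[0],c[1],0]))
for n,im in(('top',it),('side',is_)):
    for k,(z) in dict(cup=.0275,jar=.0375,bowl=.02,tin=.02,start=.07).items():
        for o in outline_of(n,k)[:2]:
            l,t,w,h=o['rect']; print(n,k,round(o['p'],2),toworld(im,[[l+w/2,t+h/2]],z)[0].round(3))
a=np.hstack([cv2.resize(it['color'][140:250,205:375,::-1],(800,518),interpolation=cv2.INTER_CUBIC)])
cv2.imwrite('pics/mid.png',cv2.convertScaleAbs(a,alpha=1.8))
E
```

```text
top [128  88  15  14  69] [0.845  0.3964] yaw 141.7 L 0.0541 B 0.0242
top [94 94 14 15 65] [0.8268 0.4946] yaw 150.7 L 0.0512 B 0.0253
top [255 163  13  44 194] [0.5844 0.0301] yaw 170.3 L 0.1263 B 0.0131
top [225 169   8  45 202] [0.5661 0.1196] yaw 178.0 L 0.1262 B 0.0146
top [286 169   8  45 199] [ 0.5679 -0.0516] yaw -175.3 L 0.1261 B 0.0131
top [346 190  11  36 287] [ 0.5235 -0.2191] yaw -176.3 L 0.0989 B 0.0226
top [428 198  17  17 147] [ 0.5279 -0.4515] yaw 75.1 L 0.0467 B 0.0461
top [252 239  48   6 183] [ 0.4264 -0.0101] yaw 91.3 L 0.127 B 0.0136
top [165 259  40  37 516] [0.3165 0.2153] yaw 121.1 L 0.1049 B 0.0903
side [279 186  35   6  75] [0.5638 0.1263] yaw 177.9 L 0.1256 B 0.0126
side [289 204  37   3  70] [0.5763 0.0382] yaw 171.0 L 0.1249 B 0.0119
spade (array([ 0.57259111, -0.21634471,  0.06491788]), np.float64(0.05315035581588745))
spade (array([ 0.57261093, -0.21369579,  0.080795  ]), np.float64(0.0873335599899292))
spade (array([ 0.57334865, -0.21521632,  0.07060269]), np.float64(0.1729433536529541))
top cup 0.92 [0.703 0.23  0.028]
top jar 0.68 [ 0.659 -0.301  0.038]
top bowl 0.8 [0.325 0.222 0.02 ]
top tin 0.69 [0.422 0.002 0.02 ]
top tin 0.61 [ 0.763 -0.212  0.02 ]
top start 0.65 [ 0.495 -0.379  0.07 ]
side cup 0.58 [0.709 0.242 0.028]
side cup 0.57 [ 0.418 -0.032  0.027]
side jar 0.97 [ 0.663 -0.291  0.037]
side bowl 0.73 [0.327 0.233 0.02 ]
side bowl 0.54 [ 0.563 -0.061  0.02 ]
side tin 0.97 [ 0.76  -0.215  0.02 ]
side start 0.21 [ 0.432 -0.074  0.07 ]
```

View pics/mid.png

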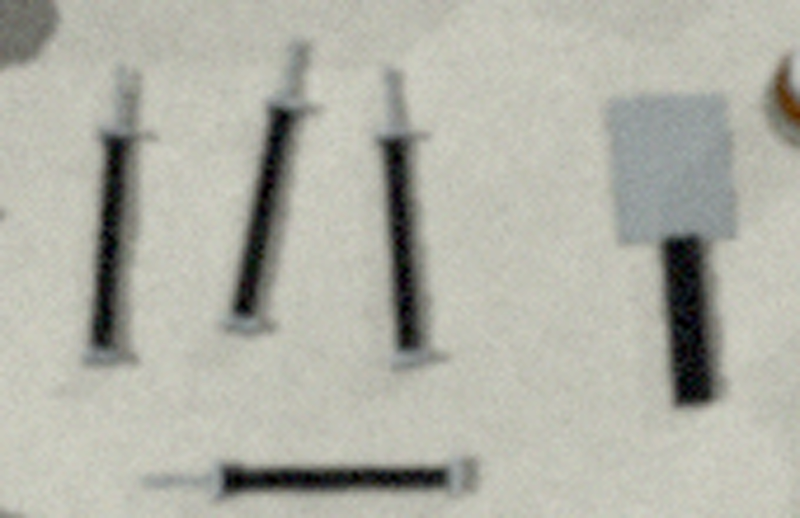

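The crop shows A, B and C with tips up (+x), D with its tip left (+y), and the spade. All four probes are black and plain, so they are the ones meant. Before moving I'll add a helper that works out the moves.

```bash
cat >> h.py <<'E'
from scipy.spatial.transform import Rotation as Ro
def need(x,y,z,jaw):
    s=monitor.observe(); R=Ro.from_rotvec(s['ee_rot'])
    t=np.radians(jaw); best=None
    for k in(0,np.pi):
        yv=np.array([np.cos(t+k),np.sin(t+k),0]); zv=np.array([0,0,-1.]); T=Ro.from_matrix(np.c_[np.cross(yv,zv),yv,zv])
        rv=np.degrees((T*R.inv()).as_rotvec())
        if best is None or np.linalg.norm(rv)<np.linalg.norm(best): best=rv
    print('t',round(s['clock'],2),'shift cm',((np.array([x,y,z])-s['position'])*100).round(2),'turn',best.round(1),'pos',s['position'].round(4),'F',s['force'].round(1),'w',round(s['width'],3),'j7',round(s['joints'][6],2))
E
python3 -c "
from h import *
need(.566,.1226,.12,88)
im=get('top'); print(toworld(im,[[64,250],[57,214],[50,207]],0).round(3))"
```

```text
t 2.3 shift cm [ 30.61 -44.58  -8.71] turn [-0.   0.  22.6] pos [0.2599 0.5684 0.2071] F [ 0.8 -0.4  0.3] w 1.002 j7 -0.08
[[0.395 0.566 0.   ]
 [0.495 0.597 0.   ]
 [0.515 0.619 0.   ]]
```

Request:
move_arm:
  series:
    - [0, -4.5, 0, 0, 0, 0]
    - [0, -4.5, 0, 0, 0, 0]
    - [0, -4.5, 0, 0, 0, 0]
    - [3, -3.5, 0, 0, 0, 0]
    - [4, -3, 0, 0, 0, 0]
    - [4, -3, 0, 0, 0, 0]
    - [4, -3, 0, 0, 0, 0]
    - [4, -3, 0, 0, 0, 0]
  grip: 0.65

```text
clock: 3.15
position: [0.4513, 0.2771, 0.2076]
ee_rot: [0.668, 3.069, 0.001]
force: [1.0, 0.8, 0.1]
width: 0.651
```

Request:
move_arm:
  series:
    - [2.5, -3.5, 0, 0, 0, 6]
    - [2.5, -3.5, -1, 0, 0, 6]
    - [2.5, -3.5, -2, 0, 0, 6]
    - [2.5, -3.5, -2, 0, 0, 4.5]
    - [1.5, -1.5, -3, 0, 0, 0]
    - [0, 0, -0.5, 0, 0, 0]
    - [0, 0, 0, 0, 0, 0]

```text
clock: 3.85
position: [0.564, 0.1232, 0.1211]
ee_rot: [-0.058, -3.139, 0.001]
force: [0.7, 0.3, 0.2]
width: 0.651
```

Run:
```python
from h import *
need(.566,.1226,.022,88)
a=get('top'); b=get('side'); s=monitor.observe(); p=s['position']
print([topix(i,[p,p+[0,0,-.019]]).round(1).tolist() for i in(a,b)])
A=cv2.resize(a['color'][130:230,175:275,::-1],(400,400),interpolation=cv2.INTER_CUBIC);B=cv2.resize(b['color'][130:230,250:350,::-1],(400,400),interpolation=cv2.INTER_CUBIC)
for im,i,l,t in((A,a,175,130),(B,b,250,130)):
    for q in topix(i,[p,p+[0,0,-.019]]): cv2.drawMarker(im,(int((q[0]-l+.5)*4),int((q[1]-t+.5)*4)),(0,0,255),0,8)
cv2.imwrite('pics/grip1.png',cv2.convertScaleAbs(np.hstack([A,B]),alpha=1.4))
```

```text
t 3.85 shift cm [ 0.2  -0.06 -9.91] turn [ 0.  -0.1  0.1] pos [0.564  0.1232 0.1211] F [0.7 0.3 0.2] w 0.651 j7 1.31
[[[221.2, 179.9], [222.1, 182.0]], [[297.0, 164.2], [296.9, 168.5]]]
```

View pics/grip1.png

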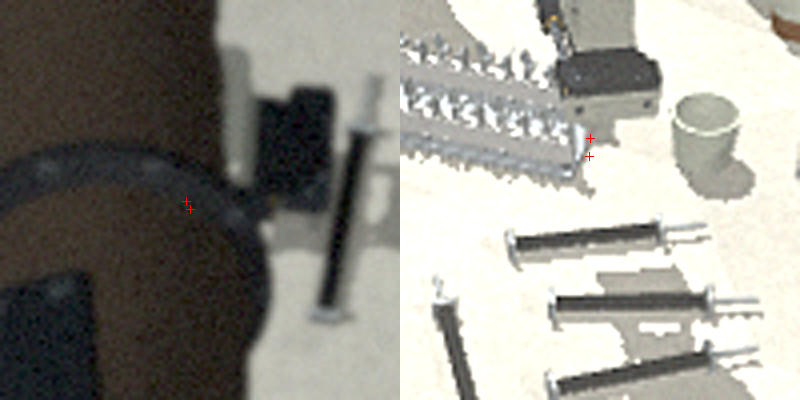

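The side crop shows the gripper body above A, with the markers (590,138) and (589,156) under the body's middle once perspective is allowed for. Descending.

Request:
move_arm:
  series:
    - [0.2, 0, -4, 0, 0, 0]
    - [0, 0, -3, 0, 0, 0]
    - [0, 0, -2, 0, 0, 0]
    - [0, 0, -0.9, 0, 0, 0]
    - [0, 0, 0, 0, 0, 0]

```text
clock: 4.45
position: [0.5665, 0.1245, 0.0232]
ee_rot: [-0.054, -3.141, -0.0]
force: [-0.5, 0.5, -0.0]
width: 0.649
```

Request:
move_arm:
  series:
    - [0, 0, 0, 0, 0, 0]
    - [0, 0, 0, 0, 0, 0]
    - [0, 0, 0, 0, 0, 0]
    - [0, 0, 0, 0, 0, 0]
    - [0, 0, 0, 0, 0, 0]
    - [0, 0, 0, 0, 0, 0]
  grip: 0
  force: 40

```text
clock: 5.05
position: [0.5669, 0.1234, 0.0233]
ee_rot: [0.057, 3.141, 0.0]
force: [0.3, -0.4, -0.4]
width: 0.174
```

```bash
python3 - <<'E'
from h import *
need(.566,.1226,.022,88)
E
cat > look.py <<'E'
from h import *
for n in('top','side'):
    im=get(n)
    for m,st,c in dark(im,50 if n=='top' else 60):
        P=toworld(im,[c],.011)[0]
        ys,xs=np.nonzero(m); W=toworld(im,np.c_[xs,ys],.011)[:,:2]; w,U=np.linalg.eigh(np.cov((W-W.mean(0)).T)); L=np.ptp(W@U[:,1])
        if .3<P[0]<.85 and abs(P[1])<.5 and .08<L<.16: print(n,P.round(4)[:2],'yaw',np.degrees(np.arctan2(U[1,1],U[0,1])).round(1),'L',L.round(4))
E
python3 look.py
```

```text
t 5.05 shift cm [-0.09 -0.08 -0.13] turn [-0.   0.   0.1] pos [0.5669 0.1234 0.0233] F [ 0.3 -0.4 -0.4] w 0.174 j7 1.33
top [ 0.57   -0.0503] yaw -175.1 L 0.1262
top [ 0.5247 -0.2177] yaw -176.1 L 0.1013
top [ 0.4887 -0.3111] yaw -168.2 L 0.0907
top [ 0.427  -0.0121] yaw 91.6 L 0.1243
side [0.6267 0.3733] yaw 163.7 L 0.0861
side [0.566  0.1258] yaw 178.3 L 0.1257
side [0.5801 0.0367] yaw 170.0 L 0.1247
side [ 0.5673 -0.0457] yaw -175.4 L 0.1258
side [ 0.5237 -0.2154] yaw -175.9 L 0.0992
```

Request:
move_arm:
  series:
    - [0, 0, 2, 0, 0, 0]
    - [0, 0, 3, 0, 0, 0]
    - [0, 0, 4, 0, 0, 7]
    - [0, 2, 3, 0, 0, 8]
    - [0.3, 3, 0, 0, 0, 8]
    - [0.3, 3.5, 0, 0, 0, 8]
    - [0.3, 3.5, 0, 0, 0, 8]
    - [0.3, 3.2, 0, 0, 0, 8]

```text
clock: 5.95
position: [0.5787, 0.2771, 0.1433]
ee_rot: [-1.209, 2.899, 0.001]
force: [0.4, -0.0, -0.7]
width: 0.005
```

Request:
move_arm:
  series:
    - [0, 0, 0, 0, 0, 8]
    - [0, 0, 0, 0, 0, 7]
    - [0, 0, 0, 0, 0, 0]
    - [0, 0, 0, 0, 0, 0]

```text
clock: 6.35
position: [0.5789, 0.275, 0.143]
ee_rot: [1.563, -2.725, -0.0]
force: [0.2, -1.1, -0.7]
width: 0.005
```

Run:
```python
from h import *
need(.580,.276,.12,150)
a=get('top'); b=get('side')
out=[]
for i,l,t,w,h in((a,100,130,130,130),(b,235,100,100,100)):
    im=cv2.resize(i['color'][t:t+h,l:l+w,::-1],(400,400),interpolation=cv2.INTER_CUBIC); k=400/w
    im=cv2.convertScaleAbs(im,alpha=1.5 if w==130 else 1.1)
    for y in(-.09,-.045,0,.045,.09):
        for x in(-.04,.04):
            for z,c in((.065,(0,0,255)),(.034,(0,255,0))):
                q=topix(i,place([[x,y,z]],[.502,.321,1.047]))[0]; cv2.circle(im,(int((q[0]-l+.5)*k),int((q[1]-t+.5)*k)),2,c,-1)
    out.append(im)
cv2.imwrite('pics/rail1.png',np.hstack(out))
```

```text
t 6.35 shift cm [ 0.11  0.1  -2.3 ] turn [ 0.  -0.   0.3] pos [0.5789 0.275  0.143 ] F [ 0.2 -1.1 -0.7] w 0.005 j7 2.02
```

View pics/rail1.png

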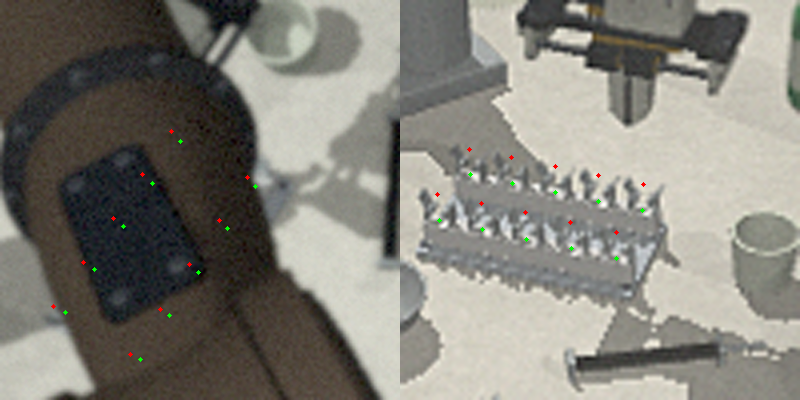

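The jaws (625,60) are empty: the fingers were still closing when I lifted. Probe A still lies on the bench at (645,360). I'll re-measure it and zoom in on the rail.

```bash
python3 look.py
python3 - <<'E'
from h import *
b=get('side'); l,t,w,h=237,132,72,54; k=800/w
im=cv2.resize(b['color'][t:t+h,l:l+w,::-1],(800,600),interpolation=cv2.INTER_CUBIC)
for y in(-.09,-.045,0,.045,.09):
    for x in(-.04,.04):
        q=topix(b,place([[x,y,.065],[x,y,.034]],[.502,.321,1.047])); q=((q-[l,t]+.5)*k).astype(int)
        cv2.line(im,tuple(map(int,q[0])),tuple(map(int,q[1])),(0,0,255),1)
cv2.imwrite('pics/rail2.png',im)
E
```

```text
top [0.7476 0.2964] yaw 53.4 L 0.0947
top [0.5901 0.0301] yaw 171.2 L 0.1262
top [0.5672 0.1209] yaw 178.6 L 0.1233
top [ 0.5707 -0.0506] yaw -174.9 L 0.1262
top [ 0.5234 -0.2175] yaw -176.4 L 0.0991
top [ 0.4271 -0.0118] yaw 91.4 L 0.1242
side [0.5818 0.0364] yaw 169.3 L 0.1246
side [ 0.5699 -0.0455] yaw -175.8 L 0.1281
side [ 0.5247 -0.2159] yaw -176.0 L 0.0993
```

View pics/rail2.png

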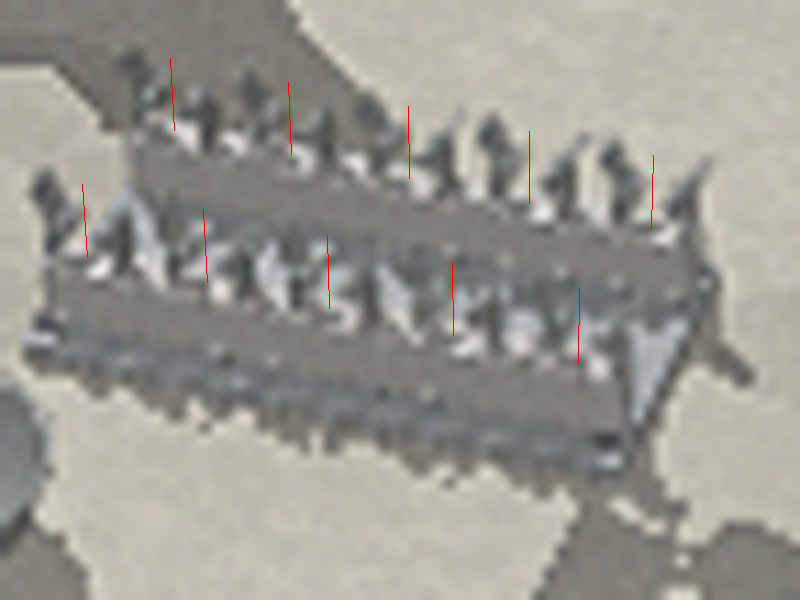

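The zoom confirms the rail pose. The red centre lines, for example (409,105-180) and (528,130-200), sit midway between the jaw pairs to within about 1 mm. Going back to A.

Request:
move_arm:
  series:
    - [0, 0, 0, 0, 0, -8]
    - [0, -2, 0, 0, 0, -8]
    - [-0.2, -2.5, 0, 0, 0, -8]
    - [-0.2, -2.5, 0, 0, 0, -8]
    - [-0.2, -2.5, 0, 0, 0, -8]
    - [-0.2, -2.5, 0, 0, 0, -8]
    - [-0.2, -2.2, 0, 0, 0, -8]
    - [-0.2, -1.1, -2, 0, 0, -6]
  grip: 0.65

```text
clock: 7.4
position: [0.5688, 0.1202, 0.1254]
ee_rot: [0.071, 3.136, 0.001]
force: [0.7, 0.5, 0.1]
width: 0.624
```

Request:
move_arm:
  series:
    - [0, 0, 0, 0, 0, 0]
    - [0, 0, -4, 0, 0, 0]
    - [0, 0, -4, 0, 0, 0]
    - [0, 0, -1.5, 0, 0, 0]
    - [0, 0, -0.6, 0, 0, 0]
    - [0, 0, 0, 0, 0, 0]

```text
clock: 8.0
position: [0.5669, 0.1233, 0.0221]
ee_rot: [-0.053, -3.14, -0.0]
force: [-0.4, -0.4, 0.0]
width: 0.652
```

```bash
python3 -c "
from h import *
need(.567,.1225,.021,88)"; python3 look.py
```

```text
t 8.0 shift cm [ 0.01 -0.08 -0.11] turn [-0.  -0.  -0.1] pos [0.5669 0.1233 0.0221] F [-0.4 -0.4  0. ] w 0.652 j7 1.33
top [ 0.5706 -0.0502] yaw -175.1 L 0.1262
top [ 0.5244 -0.2177] yaw -176.3 L 0.0992
top [ 0.4896 -0.3112] yaw -167.9 L 0.0902
top [ 0.427 -0.012] yaw 91.6 L 0.1243
side [0.6223 0.3755] yaw 163.0 L 0.1018
side [0.5676 0.1253] yaw 177.6 L 0.1256
side [0.5775 0.0374] yaw 170.3 L 0.1248
side [ 0.5256 -0.2159] yaw -175.7 L 0.0994
```

Request:
move_arm:
  series:
    - [0, 0, -0.1, 0, 0, 0]
    - [0, 0, 0, 0, 0, 0]
    - [0, 0, 0, 0, 0, 0]
    - [0, 0, 0, 0, 0, 0]
    - [0, 0, 0, 0, 0, 0]
    - [0, 0, 0, 0, 0, 0]
    - [0, 0, 0, 0, 0, 0]
    - [0, 0, 0, 0, 0, 0]
  grip: 0
  force: 45

```text
clock: 8.9
position: [0.5669, 0.1224, 0.0211]
ee_rot: [-0.057, -3.141, 0.0]
force: [-0.7, -0.3, -0.1]
width: 0.022
```

Request:
move_arm:
  series:
    - [0, 0, 0, 0, 0, 0]
    - [0, 0, 0, 0, 0, 0]
    - [0, 0, 2, 0, 0, 0]
    - [0, 0, 2, 0, 0, 0]
    - [0, 0, 0, 0, 0, 0]

```text
clock: 9.4
position: [0.5686, 0.1228, 0.0635]
ee_rot: [0.057, 3.137, 0.002]
force: [1.4, -0.3, -0.0]
width: 0.003
```

The jaws closed on nothing again. I'll look from both cameras.

```bash
python3 look.py
python3 - <<'E'
from h import *
b=get('side'); a=get('top'); out=[];p=monitor.observe()['position']
for i,l,t,w in((b,250,140,80),(a,180,130,120)):
    k=400/w; im=cv2.resize(i['color'][t:t+w,l:l+w,::-1],(400,400),interpolation=cv2.INTER_CUBIC)
    q=((topix(i,[p,p+[0,0,-.019],[p[0],p[1],0]])-[l,t]+.5)*k).astype(int)
    for c in q: cv2.drawMarker(im,tuple(map(int,c)),(0,0,255),0,8)
    out.append(im)
cv2.imwrite('pics/g2.png',np.hstack(out))
E
```

```text
top [ 0.5705 -0.0504] yaw -175.1 L 0.126
top [ 0.526  -0.2176] yaw -175.7 L 0.0986
top [ 0.4901 -0.311 ] yaw -167.7 L 0.0902
top [ 0.4271 -0.0122] yaw 91.5 L 0.1242
side [0.6445 0.4431] yaw 164.4 L 0.0936
side [0.6176 0.2711] yaw 50.7 L 0.093
side [0.5659 0.1263] yaw 178.2 L 0.1257
side [ 0.5258 -0.2146] yaw -177.0 L 0.0985
```

View pics/g2.png

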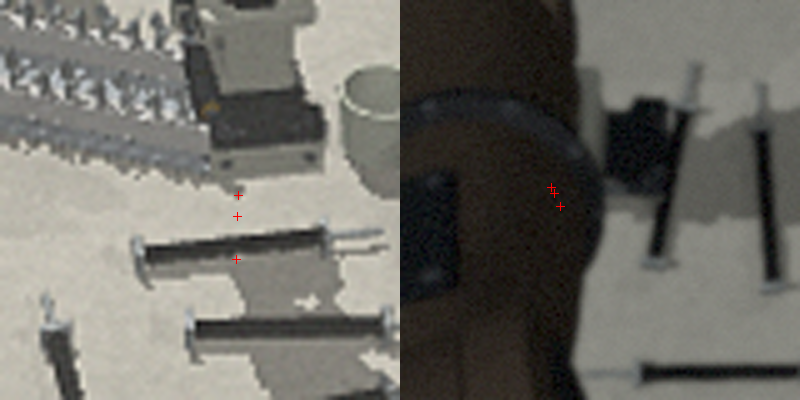

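Run:
```python
from h import *
i=get('side')
for P,obs in(([.5789,.275,.143],(292,131.2)),([.5686,.1228,.0635],(298,178))):
    P=np.array(P); print(obs)
    for dz in(.03,.02,.01,0,-.01,-.019): print(dz,topix(i,[P+[0,0,dz]])[0].round(1), 'y+1cm',topix(i,[P+[0,.01,dz]])[0].round(1))
```

```text
(292, 131.2)
0.03 [292.3 127.4] y+1cm [291.7 125.9]
0.02 [292.2 129.7] y+1cm [291.7 128.2]
0.01 [292.2 132.1] y+1cm [291.6 130.5]
0 [292.1 134.4] y+1cm [291.6 132.8]
-0.01 [292.1 136.6] y+1cm [291.5 135.1]
-0.019 [292.1 138.7] y+1cm [291.5 137.1]
(298, 178)
0.03 [298.1 171.1] y+1cm [297.4 169.3]
0.02 [298.  173.4] y+1cm [297.4 171.6]
0.01 [297.9 175.6] y+1cm [297.3 173.8]
0 [297.8 177.8] y+1cm [297.2 176. ]
-0.01 [297.8 179.9] y+1cm [297.2 178.1]
-0.019 [297.7 181.9] y+1cm [297.1 180.1]
```

The image puts the fingertips roughly 15–30 mm higher than the reported TCP implies, which would explain the closes on air. I'll touch the bare table between A and B with the closed jaws to calibrate height.

Request:
move_arm:
  series:
    - [0, -4.4, 2, 0, 0, 0]
    - [0, 0, 0, 0, 0, 0]
    - [0, 0, -3, 0, 0, 0]
    - [0, 0, -2.4, 0, 0, 0]
    - [0, 0, 0, 0, 0, 0]
    - [0, 0, -0.6, 0, 0, 0]
    - [0, 0, -0.3, 0, 0, 0]
    - [0, 0, 0, 0, 0, 0]

```text
clock: 10.45
position: [0.5672, 0.0785, 0.0185]
ee_rot: [0.057, 3.141, 0.0]
force: [0.2, 0.2, 0.6]
width: 0.006
```

```bash
python3 -c "
from h import *
need(.567,.078,.021,88)
b=get('side'); save(b,'g3',(250,150,80,60),8)"
```

```text
t 10.45 shift cm [-0.02 -0.05  0.25] turn [-0.   0.   0.1] pos [0.5672 0.0785 0.0185] F [0.2 0.2 0.6] w 0.006 j7 1.41
```

View pics/g3.png

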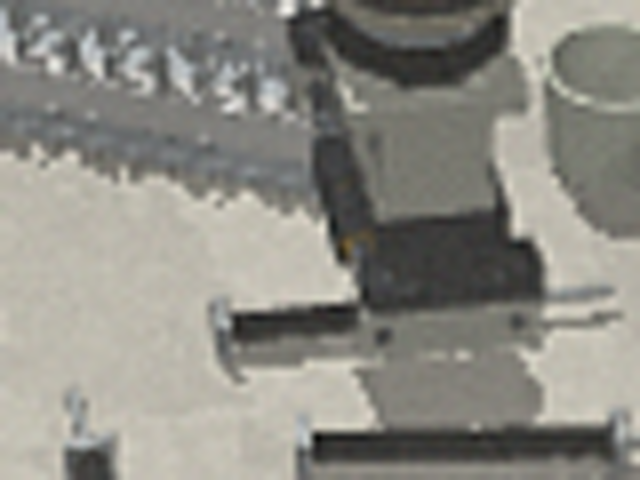

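Request:
move_arm:
  series:
    - [0, 0, -0.3, 0, 0, 0]
    - [0, 0, 0, 0, 0, 0]
    - [0, 0, 0, 0, 0, 0]

```text
clock: 10.8
position: [0.567, 0.0785, 0.0153]
ee_rot: [0.057, 3.141, 0.0]
force: [-0.1, 0.7, -0.2]
width: 0.002
```

Request:
move_arm:
  series:
    - [0, 0, -0.3, 0, 0, 0]
    - [0, 0, 0, 0, 0, 0]
    - [0, 0, 0, 0, 0, 0]

```text
clock: 11.1
position: [0.5668, 0.0784, 0.012]
ee_rot: [-0.057, -3.141, 0.0]
force: [-1.0, 0.4, -0.1]
width: 0.005
```

Request:
move_arm:
  series:
    - [0, 0, -0.3, 0, 0, 0]
    - [0, 0, 0, 0, 0, 0]
    - [0, 0, 0, 0, 0, 0]

```text
clock: 11.4
position: [0.5668, 0.0784, 0.009]
ee_rot: [-0.057, -3.141, 0.0]
force: [0.6, -0.0, 0.4]
width: 0.003
```

Request:
move_arm:
  series:
    - [0, 0, -0.3, 0, 0, 0]
    - [0, 0, 0, 0, 0, 0]
    - [0, 0, 0, 0, 0, 0]

```text
clock: 11.7
position: [0.5668, 0.0784, 0.006]
ee_rot: [-0.057, -3.141, -0.0]
force: [-0.1, -0.1, 0.3]
width: 0.006
```

Request:
move_arm:
  series:
    - [0, 0, -0.3, 0, 0, 0]
    - [0, 0, 0, 0, 0, 0]
    - [0, 0, 0, 0, 0, 0]

```text
clock: 12.0
position: [0.5668, 0.0784, 0.0031]
ee_rot: [-0.057, -3.141, -0.0]
force: [-0.4, -0.1, 0.4]
width: 0.003
```

Request:
move_arm:
  series:
    - [0, 0, -0.3, 0, 0, 0]
    - [0, 0, 0, 0, 0, 0]
    - [0, 0, 0, 0, 0, 0]

```text
clock: 12.3
position: [0.5668, 0.0784, 0.0]
ee_rot: [-0.057, -3.141, 0.0]
force: [0.5, 0.6, -0.4]
width: 0.004
```

The reported TCP is at z = 0 with no contact, so it is at least 19 mm off from reality. I'll keep probing downward carefully.

Request:
move_arm:
  series:
    - [0, 0, -0.3, 0, 0, 0]
    - [0, 0, 0, 0, 0, 0]
    - [0, 0, 0, 0, 0, 0]

```text
clock: 12.6
position: [0.5668, 0.0784, -0.003]
ee_rot: [-0.057, -3.141, 0.0]
force: [-0.3, 1.4, 0.0]
width: 0.006
```

Request:
move_arm:
  series:
    - [0, 0, -0.3, 0, 0, 0]
    - [0, 0, 0, 0, 0, 0]
    - [0, 0, 0, 0, 0, 0]

```text
clock: 12.9
position: [0.5668, 0.0784, -0.006]
ee_rot: [-0.057, -3.141, 0.0]
force: [0.7, -0.7, -0.2]
width: 0.003
```

Request:
move_arm:
  series:
    - [0, 0, -0.3, 0, 0, 0]
    - [0, 0, 0, 0, 0, 0]
    - [0, 0, 0, 0, 0, 0]

```text
clock: 13.2
position: [0.5668, 0.0784, -0.009]
ee_rot: [-0.057, -3.141, 0.0]
force: [0.4, -0.9, -0.3]
width: 0.007
```

Run:
```python
from h import *
i=get('side'); print(monitor.observe()['position'],monitor.observe()['force'])
for z in(.05,.065,.08,.095,.11,.125): print(z,topix(i,[[.567,-.017,z],[.567,.078,z]]).round(1).tolist())
```

```text
[ 0.5668693   0.0784028  -0.00890972] [-0.06072941  0.33334894 -0.07404317]
0.05 [[306.4, 207.9], [300.1, 189.0]]
0.065 [[306.6, 204.6], [300.2, 185.8]]
0.08 [[306.8, 201.2], [300.3, 182.4]]
0.095 [[307.0, 197.8], [300.5, 179.1]]
0.11 [[307.2, 194.4], [300.6, 175.7]]
0.125 [[307.4, 190.9], [300.7, 172.2]]
```

Request:
move_arm:
  series:
    - [0, 0, -0.3, 0, 0, 0]
    - [0, 0, 0, 0, 0, 0]
    - [0, 0, 0, 0, 0, 0]

```text
clock: 13.55
position: [0.5668, 0.0784, -0.012]
ee_rot: [-0.057, -3.141, 0.0]
force: [-0.7, 0.9, 0.7]
width: 0.008
```

Request:
move_arm:
  series:
    - [0, 0, -0.3, 0, 0, 0]
    - [0, 0, 0, 0, 0, 0]
    - [0, 0, 0, 0, 0, 0]

```text
clock: 13.85
position: [0.5668, 0.0784, -0.015]
ee_rot: [-0.057, -3.141, 0.0]
force: [-0.0, 0.0, 0.7]
width: 0.007
```

Request:
move_arm:
  series:
    - [0, 0, -0.3, 0, 0, 0]
    - [0, 0, 0, 0, 0, 0]
    - [0, 0, 0, 0, 0, 0]

```text
clock: 14.15
position: [0.5668, 0.0784, -0.018]
ee_rot: [-0.057, -3.141, 0.0]
force: [0.1, 0.2, -0.6]
width: 0.004
```

Request:
move_arm:
  series:
    - [0, 0, -0.3, 0, 0, 0]
    - [0, 0, 0, 0, 0, 0]
    - [0, 0, 0, 0, 0, 0]

```text
clock: 14.45
position: [0.5672, 0.0785, -0.0194]
ee_rot: [0.057, 3.14, 0.001]
force: [-5.3, -0.2, 20.2]
width: 0.001
```

Request:
move_arm:
  series:
    - [0, 0, -0.3, 0, 0, 0]
    - [0, 0, 0, 0, 0, 0]
    - [0, 0, 0, 0, 0, 0]

```text
clock: 14.75
position: [0.5674, 0.0785, -0.0196]
ee_rot: [0.057, 3.139, 0.002]
force: [-16.9, -2.4, 56.3]
width: 0.007
```

```bash
python3 -c "
from h import *
print(monitor.observe()['position'],monitor.observe()['force'])
b=get('side'); save(b,'g4',(240,140,100,75),8)"
```

```text
[ 0.56735572  0.07852072 -0.01964636] [-16.85066669  -2.42484003  56.31465037]
```

View pics/g4.png

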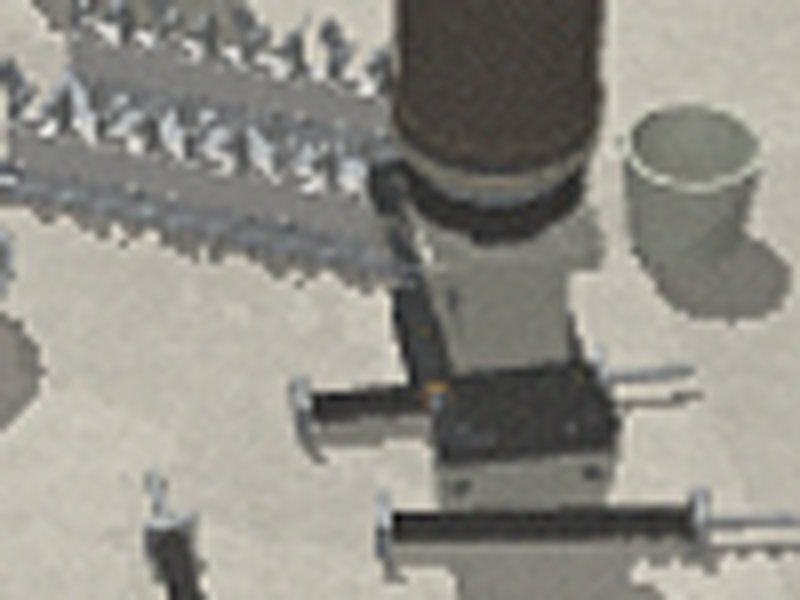

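Contact came at a reported z of −0.019, so tip height = reported z + 0.019, a constant +38 mm tool offset. In g4 the body at (526,480) fits x and y. I'll back off and regrasp A with this correction.

Request:
move_arm:
  series:
    - [0, 0, 2, 0, 0, 0]
    - [0, 0, 3, 0, 0, 0]
    - [0, 2, 3, 0, 0, 0]
    - [0, 2.4, 0, 0, 0, 0]
    - [0, 0, 0, 0, 0, 0]
    - [0, 0, 0, 0, 0, 0]
    - [0, 0, 0, 0, 0, 0]
    - [0, 0, 0, 0, 0, 0]
  grip: 0.65

```text
clock: 15.6
position: [0.5667, 0.1212, 0.0557]
ee_rot: [-0.059, -3.14, 0.001]
force: [0.5, -0.1, -0.7]
width: 0.631
```

```bash
python3 -c "
from h import *
need(.567,.1235,-.016,88)"; python3 look.py
```

```text
t 15.6 shift cm [ 0.03  0.23 -7.17] turn [ 0.  -0.   0.2] pos [0.5667 0.1212 0.0557] F [ 0.5 -0.1 -0.7] w 0.631 j7 1.33
top [ 0.5704 -0.0503] yaw -175.0 L 0.1262
top [ 0.5493 -0.2449] yaw -170.0 L 0.1013
top [ 0.4914 -0.3109] yaw -167.8 L 0.0902
top [ 0.427  -0.0113] yaw 91.5 L 0.1242
side [0.6401 0.4289] yaw 162.1 L 0.0907
side [0.6263 0.2642] yaw 153.5 L 0.0836
side [0.5667 0.1266] yaw 177.9 L 0.1269
side [0.5806 0.0369] yaw 170.0 L 0.1247
side [ 0.548  -0.2434] yaw -168.9 L 0.1013
```

The spade has been knocked aside, and its handle is now near (0.549, −0.244). I'll re-measure it later and carry on with A.

Request:
move_arm:
  series:
    - [0, 0.2, -3, 0, 0, 0]
    - [0, 0, -2.5, 0, 0, 0]
    - [0, 0, -1.2, 0, 0, 0]
    - [0, 0, -0.5, 0, 0, 0]
    - [0, 0, 0, 0, 0, 0]

```text
clock: 16.2
position: [0.5668, 0.1241, -0.0161]
ee_rot: [-0.057, -3.14, 0.0]
force: [0.5, 0.9, -1.0]
width: 0.653
```

Request:
move_arm:
  series:
    - [0, 0, 0, 0, 0, 0]
    - [0, 0, 0, 0, 0, 0]
    - [0, 0, 0, 0, 0, 0]
    - [0, 0, 0, 0, 0, 0]
    - [0, 0, 0, 0, 0, 0]
    - [0, 0, 0, 0, 0, 0]
    - [0, 0, 0, 0, 0, 0]
    - [0, 0, 0, 0, 0, 0]
  grip: 0
  force: 45

```text
clock: 17.0
position: [0.5669, 0.1244, -0.0158]
ee_rot: [0.057, 3.141, 0.0]
force: [-0.7, -0.0, 3.1]
width: 0.142
```

Request:
move_arm:
  series:
    - [0, 0, 2, 0, 0, 0]
    - [0, 0, 4, 0, 0, 0]
    - [0, 0, 5, 0, 0, 8]
    - [0.2, 2, 0, 0, 0, 8]
    - [0.2, 2.6, 0, 0, 0, 8]
    - [0.3, 3.5, 0, 0, 0, 8]
    - [0.3, 3.5, 0, 0, 0, 8]
    - [0.3, 3.5, 0, 0, 0, 8]

```text
clock: 17.8
position: [0.5797, 0.2765, 0.094]
ee_rot: [1.233, -2.889, 0.0]
force: [0.6, 0.0, -0.4]
width: 0.134
```

Request:
move_arm:
  series:
    - [0, 0, 0, 0, 0, 8]
    - [0, 0, 0, 0, 0, 6]
    - [0, 0, 0, 0, 0, 0]
    - [0, 0, 0, 0, 0, 0]

```text
clock: 18.2
position: [0.5798, 0.275, 0.0939]
ee_rot: [1.564, -2.724, -0.0]
force: [0.5, -1.4, -0.2]
width: 0.136
```

Run:
```python
from h import *
need(.580,.275,.033,150)
b=get('side'); save(b,'p1',(230,110,100,75),8)
```

```text
t 18.2 shift cm [ 0.02 -0.   -6.09] turn [ 0.  -0.   0.3] pos [0.5798 0.275  0.0939] F [ 0.5 -1.4 -0.2] w 0.136 j7 2.01
```

View pics/p1.png

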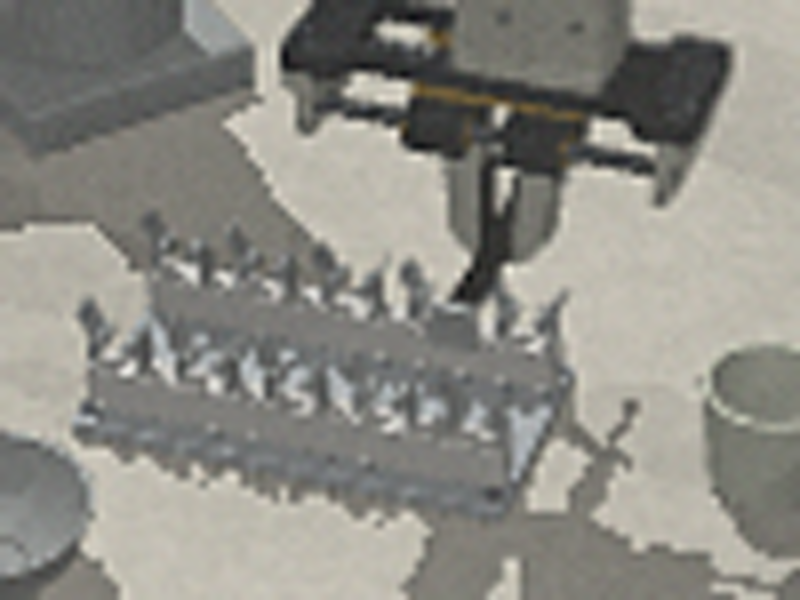

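The probe is held level in the jaws, with its near end at (460,300), above the rail's last clip. Descending and then pressing in.

Request:
move_arm:
  series:
    - [0, 0, -3, 0, 0, 0]
    - [0, 0, -2.5, 0, 0, 0]
    - [0, 0, -0.6, 0, 0, 0]
    - [0, 0, -0.3, 0, 0, 0]
    - [0, 0, 0, 0, 0, 0]

```text
clock: 18.75
position: [0.5803, 0.2756, 0.0308]
ee_rot: [-1.568, 2.722, -0.0]
force: [-0.9, 0.2, -0.6]
width: 0.138
```

Request:
move_arm:
  series:
    - [0, 0, -0.3, 0, 0, 0]
    - [0, 0, -0.3, 0, 0, 0]
    - [0, 0, 0, 0, 0, 0]

```text
clock: 19.05
position: [0.5815, 0.2761, 0.0261]
ee_rot: [-1.567, 2.719, -0.0]
force: [-0.3, -0.2, 6.3]
width: 0.14
```

Request:
move_arm:
  series:
    - [0, 0, -0.4, 0, 0, 0]
    - [0, 0, -0.4, 0, 0, 0]
    - [0, 0, 0, 0, 0, 0]

```text
clock: 19.35
position: [0.581, 0.2764, 0.0171]
ee_rot: [-1.568, 2.719, 0.001]
force: [2.5, 1.9, 0.7]
width: 0.138
```

Request:
move_arm:
  series:
    - [0, 0, -0.4, 0, 0, 0]
    - [0, 0, 0, 0, 0, 0]

```text
clock: 19.55
position: [0.581, 0.2761, 0.014]
ee_rot: [-1.568, 2.719, -0.0]
force: [-0.5, -1.0, 14.0]
width: 0.135
```

Snapped home at reported z 0.014, exactly as predicted. Releasing and going for B.

Request:
move_arm:
  series:
    - [0, 0, 0.1, 0, 0, 0]
    - [0, 0, 0, 0, 0, 0]
    - [0, 0, 0, 0, 0, 0]
    - [0, 0, 2, 0, 0, 0]
    - [0, 0, 4, 0, 0, 0]
    - [0, 0, 3, 0, 0, 0]
    - [0, -4, 0, 0, 0, -8]
    - [0, -4, 0, 0, 0, -8]
  grip: 0.29

```text
clock: 20.35
position: [0.58, 0.196, 0.104]
ee_rot: [-1.17, 2.913, 0.001]
force: [0.8, -2.0, -0.6]
width: 0.289
```

Request:
move_arm:
  series:
    - [0, -4, 0, 0, 0, -8]
    - [0, -4, 0, 0, 0, -8]
    - [0, -4, 0, 0, 0, -8]
    - [0, -3, 0, 0, 0, -8]
    - [0, -1, 0, 0, 0, -8]
    - [0, 0, 0, 0, 0, -8]
    - [0, 0, 0, 0, 0, -5]
    - [0, 0, 0, 0, 0, 0]
  grip: 0.65

```text
clock: 21.15
position: [0.5795, 0.0354, 0.1028]
ee_rot: [-0.251, -3.131, 0.001]
force: [-0.7, 0.3, 0.3]
width: 0.649
```

```bash
python3 -c "
from h import *
need(.583,.0345,-.016,80.6)"; python3 look.py
```

```text
t 21.15 shift cm [  0.35  -0.09 -11.88] turn [ 0.  -0.1 -0.2] pos [0.5795 0.0354 0.1028] F [-0.7  0.3  0.3] w 0.649 j7 1.36
top [0.589 0.278] yaw 60.7 L 0.1275
top [ 0.5515 -0.2454] yaw -169.3 L 0.0986
top [ 0.4922 -0.3107] yaw -166.9 L 0.088
side [0.6764 0.4026] yaw 159.9 L 0.1039
side [ 0.557  -0.2454] yaw -163.8 L 0.1015
```

Request:
move_arm:
  series:
    - [0.3, -0.1, -4, 0, 0, 0]
    - [0, 0, -4, 0, 0, 0]
    - [0, 0, -2.5, 0, 0, 0]
    - [0, 0, -1, 0, 0, 0]
    - [0, 0, -0.4, 0, 0, 0]
    - [0, 0, 0, 0, 0, 0]

```text
clock: 21.85
position: [0.5833, 0.0344, -0.0154]
ee_rot: [0.247, 3.131, 0.0]
force: [0.1, 0.6, -0.3]
width: 0.651
```

Request:
move_arm:
  series:
    - [0, 0, 0, 0, 0, 0]
    - [0, 0, 0, 0, 0, 0]
    - [0, 0, 0, 0, 0, 0]
    - [0, 0, 0, 0, 0, 0]
    - [0, 0, 0, 0, 0, 0]
    - [0, 0, 0, 0, 0, 0]
    - [0, 0, 0, 0, 0, 0]
    - [0, 0, 0, 0, 0, 0]
  grip: 0

```text
clock: 22.65
position: [0.5829, 0.0344, -0.0158]
ee_rot: [-0.248, -3.132, -0.0]
force: [-0.9, 0.0, 1.1]
width: 0.141
```

Request:
move_arm:
  series:
    - [0, 0, 2, 0, 0, 0]
    - [0, 0, 4, 0, 0, 0]
    - [0, 0, 5, 0, 0, 8]
    - [0, 4, 0, 0, 0, 8]
    - [-0.5, 4, 0, 0, 0, 8]
    - [-0.7, 4, 0, 0, 0, 8]
    - [-0.7, 4, 0, 0, 0, 8]
    - [-0.7, 4, 0, 0, 0, 8]

```text
clock: 23.45
position: [0.5563, 0.2358, 0.0941]
ee_rot: [1.055, -2.959, 0.0]
force: [1.0, -0.1, -0.9]
width: 0.138
```

Request:
move_arm:
  series:
    - [-0.7, 4, 0, 0, 0, 8]
    - [-0.8, 2.4, 0, 0, 0, 8]
    - [0, 0, 0, 0, 0, 5]
    - [0, 0, 0, 0, 0, 0]
    - [0, 0, 0, 0, 0, 0]

```text
clock: 23.95
position: [0.5421, 0.2974, 0.0938]
ee_rot: [1.564, -2.724, 0.001]
force: [0.6, -0.4, -1.7]
width: 0.136
```

```bash
python3 -c "
from h import *
need(.5417,.2985,.031,150)"; python3 look.py
```

```text
t 23.95 shift cm [-0.04  0.11 -6.28] turn [ 0.  -0.   0.3] pos [0.5421 0.2974 0.0938] F [ 0.6 -0.4 -1.7] w 0.136 j7 1.94
top [ 0.5693 -0.0501] yaw -175.3 L 0.1261
top [ 0.5467 -0.2459] yaw -170.7 L 0.0984
top [ 0.427 -0.012] yaw 91.6 L 0.1243
side [ 0.5668 -0.0458] yaw -175.7 L 0.125
side [ 0.5436 -0.2481] yaw -170.2 L 0.0998
```

Request:
move_arm:
  series:
    - [0, 0.1, -3, 0, 0, 0]
    - [0, 0, -2.5, 0, 0, 0]
    - [0, 0, -0.8, 0, 0, 0]
    - [0, 0, -0.2, 0, 0, 0]
    - [0, 0, -0.3, 0, 0, 0]
    - [0, 0, 0, 0, 0, 0]

```text
clock: 24.65
position: [0.5427, 0.2994, 0.0274]
ee_rot: [-1.567, 2.721, -0.0]
force: [-0.4, -1.2, 0.2]
width: 0.138
```

Request:
move_arm:
  series:
    - [0, 0, -0.4, 0, 0, 0]
    - [0, 0, -0.4, 0, 0, 0]
    - [0, 0, 0, 0, 0, 0]
    - [0, 0, -0.4, 0, 0, 0]
    - [0, 0, 0, 0, 0, 0]

```text
clock: 25.15
position: [0.5425, 0.2998, 0.0142]
ee_rot: [-1.568, 2.721, 0.0]
force: [2.1, 1.5, -1.3]
width: 0.14
```

Request:
move_arm:
  series:
    - [0, 0, -0.2, 0, 0, 0]
    - [0, 0, 0, 0, 0, 0]

```text
clock: 25.35
position: [0.5426, 0.2998, 0.0139]
ee_rot: [-1.568, 2.72, -0.0]
force: [-3.2, -1.6, 17.3]
width: 0.137
```

Request:
move_arm:
  series:
    - [0, 0, 0.1, 0, 0, 0]
    - [0, 0, 0, 0, 0, 0]
    - [0, 0, 0, 0, 0, 0]
    - [0, 0, 2, 0, 0, 0]
    - [0, 0, 4, 0, 0, 0]
    - [0, 0, 3, 0, 0, 0]
    - [0, -4.5, 0, 0, 0, -8]
    - [0, -4.5, 0, 0, 0, -8]
  grip: 0.29

```text
clock: 26.15
position: [0.5419, 0.21, 0.1039]
ee_rot: [-1.171, 2.913, 0.001]
force: [0.6, -1.0, -0.8]
width: 0.292
```

Request:
move_arm:
  series:
    - [0.4, -4.5, 0, 0, 0, -8]
    - [0.4, -4.5, 0, 0, 0, -8]
    - [0.4, -4.5, 0, 0, 0, -8]
    - [0.4, -4.5, 0, 0, 0, -8]
    - [0.4, -4.5, 0, 0, 0, -7]
    - [0.4, -3, 0, 0, 0, 0]
    - [0, 0, 0, 0, 0, 0]
  grip: 0.65

```text
clock: 26.85
position: [0.5656, -0.0518, 0.1029]
ee_rot: [0.123, -3.139, 0.005]
force: [-0.4, -0.3, 0.0]
width: 0.649
```

```bash
python3 -c "
from h import *
need(.569,-.0467,-.016,94.6)"; python3 look.py
```

```text
t 26.85 shift cm [  0.34   0.51 -11.89] turn [ 0.2 -0.   0.1] pos [ 0.5656 -0.0518  0.1029] F [-0.4 -0.3  0. ] w 0.649 j7 1.71
top [0.5888 0.2776] yaw 61.0 L 0.1275
top [ 0.5519 -0.2451] yaw -169.1 L 0.0986
top [0.5519 0.3061] yaw 60.4 L 0.1285
side [0.6598 0.2842] yaw 159.5 L 0.0998
```

B is home as well. Now C.

Request:
move_arm:
  series:
    - [0.3, 0.5, -4, 0, 0, 0]
    - [0, 0, -4, 0, 0, 0]
    - [0, 0, -2.5, 0, 0, 0]
    - [0, 0, -1, 0, 0, 0]
    - [0, 0, -0.4, 0, 0, 0]
    - [0, 0, 0, 0, 0, 0]

```text
clock: 27.55
position: [0.5693, -0.0398, -0.0155]
ee_rot: [-0.137, 3.138, 0.001]
force: [0.8, -0.5, 0.0]
width: 0.65
```

Request:
move_arm:
  series:
    - [0, 0, 0, 0, 0, 0]
    - [0, 0, 0, 0, 0, 0]
    - [0, 0, 0, 0, 0, 0]
    - [0, 0, 0, 0, 0, 0]
    - [0, 0, 0, 0, 0, 0]
    - [0, 0, 0, 0, 0, 0]
    - [0, 0, 0, 0, 0, 0]
    - [0, 0, 0, 0, 0, 0]
  grip: 0

```text
clock: 28.35
position: [0.569, -0.0408, -0.0157]
ee_rot: [-0.135, 3.139, -0.0]
force: [-0.6, -1.8, 1.8]
width: 0.138
```

Request:
move_arm:
  series:
    - [0, 0, 2, 0, 0, 0]
    - [0, 0, 4, 0, 0, 0]
    - [0, 0, 5, 0, 0, 0]
    - [0, 4, 0, 0, 0, 8]
    - [-0.5, 4.5, 0, 0, 0, 8]
    - [-0.9, 4.5, 0, 0, 0, 8]
    - [-1, 4.5, 0, 0, 0, 8]
    - [-1, 4.5, 0, 0, 0, 8]

```text
clock: 29.15
position: [0.534, 0.1812, 0.0941]
ee_rot: [1.209, -2.899, -0.0]
force: [0.8, 0.7, -0.5]
width: 0.14
```

Request:
move_arm:
  series:
    - [-1, 4.5, 0, 0, 0, 8]
    - [-1, 4.5, 0, 0, 0, 7.5]
    - [-1.1, 4.5, 0, 0, 0, 0]
    - [0, 0.8, 0, 0, 0, 0]
    - [0, 0, 0, 0, 0, 0]
    - [0, 0, 0, 0, 0, 0]

```text
clock: 29.75
position: [0.5041, 0.3208, 0.0937]
ee_rot: [1.579, -2.715, 0.002]
force: [1.0, 0.0, -1.5]
width: 0.139
```

```bash
python3 -c "
from h import *
need(.5035,.322,.031,150)"; python3 look.py
```

```text
t 29.75 shift cm [-0.06  0.12 -6.27] turn [ 0.1 -0.  -0.4] pos [0.5041 0.3208 0.0937] F [ 1.   0.  -1.5] w 0.139 j7 1.87
top [ 0.5494 -0.2459] yaw -169.5 L 0.0962
top [ 0.4269 -0.011 ] yaw 91.6 L 0.1242
side [ 0.5413 -0.2478] yaw -173.2 L 0.0995
```

Request:
move_arm:
  series:
    - [0, 0.1, -3, 0, 0, 0]
    - [0, 0, -2.5, 0, 0, 0]
    - [0, 0, -0.8, 0, 0, 0]
    - [0, 0, -0.2, 0, 0, 0]
    - [0, 0, -0.3, 0, 0, 0]
    - [0, 0, 0, 0, 0, 0]

```text
clock: 30.45
position: [0.5046, 0.3232, 0.0273]
ee_rot: [-1.579, 2.714, -0.0]
force: [-0.4, -1.9, -1.3]
width: 0.138
```

Request:
move_arm:
  series:
    - [0, 0, -0.4, 0, 0, 0]
    - [0, 0, -0.4, 0, 0, 0]
    - [0, 0, 0, 0, 0, 0]
    - [0, 0, -0.5, 0, 0, 0]
    - [0, 0, 0, 0, 0, 0]

```text
clock: 30.95
position: [0.505, 0.3242, 0.0141]
ee_rot: [-1.579, 2.713, 0.001]
force: [0.9, 0.7, 7.0]
width: 0.142
```

Request:
move_arm:
  series:
    - [0, 0, -0.2, 0, 0, 0]
    - [0, 0, 0, 0, 0, 0]

```text
clock: 31.15
position: [0.5051, 0.3243, 0.0138]
ee_rot: [-1.579, 2.712, 0.0]
force: [-5.4, -4.1, 27.2]
width: 0.138
```

Request:
move_arm:
  series:
    - [0, 0, 0.1, 0, 0, 0]
    - [0, 0, 0, 0, 0, 0]
    - [0, 0, 0, 0, 0, 0]
    - [0, 0, 2, 0, 0, 0]
    - [0, 0, 4, 0, 0, 0]
    - [0, 0, 3, 0, 0, 0]
    - [-0.5, -4.5, 0, 0, 0, 5]
    - [-1, -4.5, 0, 0, 0, 5]
  grip: 0.29

```text
clock: 31.95
position: [0.4895, 0.2338, 0.1027]
ee_rot: [-1.817, 2.56, -0.0]
force: [-0.2, -0.9, -0.9]
width: 0.292
```

Request:
move_arm:
  series:
    - [-1, -4.5, 0, 0, 0, 5]
    - [-1, -4.5, 0, 0, 0, 5]
    - [-1.2, -4.5, 0, 0, 0, 5]
    - [-1.2, -4.5, 0, 0, 0, 5]
    - [-1.2, -4.5, 0, 0, 0, 1]
    - [-0.5, -1.2, 0, 0, 0, 0]
    - [0, 0, 0, 0, 0, 0]
  grip: 0.65

```text
clock: 32.65
position: [0.4337, 0.0189, 0.1008]
ee_rot: [2.221, -2.217, -0.004]
force: [1.0, -0.8, -1.0]
width: 0.65
```

```bash
python3 -c "
from h import *
need(.427,-.008,-.016,1.5);print(monitor.observe()['joints'].round(2))"; python3 look.py
```

```text
t 32.65 shift cm [ -0.67  -2.69 -11.68] turn [ 0.  -0.3  1.4] pos [0.4337 0.0189 0.1008] F [ 1.  -0.8 -1. ] w 0.65 j7 2.73
[ 0.28  0.32 -0.54  2.11  0.23  0.77  2.73]
top [0.5894 0.2781] yaw 61.0 L 0.1292
top [0.5515 0.3055] yaw 60.5 L 0.1277
top [ 0.5466 -0.246 ] yaw -170.8 L 0.0988
top [0.5105 0.3257] yaw 60.5 L 0.1277
top [ 0.4909 -0.3114] yaw -167.9 L 0.0945
side [0.4839 0.378 ] yaw 173.6 L 0.0979
side [0.4845 0.2614] yaw -177.9 L 0.1239
side [ 0.5398 -0.246 ] yaw -172.5 L 0.0985
```

Joint 7 is at its limit, so I'll turn back half a turn, which gives the same grasp, and approach D that way.

Request:
move_arm:
  series:
    - [0, 0, 0, 0, 0, -8]
    - [0, 0, 0, 0, 0, -8]
    - [0, 0, 0, 0, 0, -8]
    - [0, 0, 0, 0, 0, -8]
    - [0, 0, 0, 0, 0, -8]
    - [0, 0, 0, 0, 0, -8]
    - [0, 0, 0, 0, 0, -8]
    - [0, 0, 0, 0, 0, -8]

```text
clock: 33.55
position: [0.4354, 0.0233, 0.1015]
ee_rot: [-0.712, 3.06, 0.005]
force: [-0.0, -0.7, -0.8]
width: 0.65
```

Request:
move_arm:
  series:
    - [0, 0, 0, 0, 0, -8]
    - [0, 0, 0, 0, 0, -8]
    - [0, 0, 0, 0, 0, -8]
    - [0, 0, 0, 0, 0, -8]
    - [0, 0, 0, 0, 0, -8]
    - [0, 0, 0, 0, 0, -8]
    - [0, 0, 0, 0, 0, -8]
    - [0, 0, 0, 0, 0, -8]

```text
clock: 34.35
position: [0.4354, 0.0233, 0.1015]
ee_rot: [1.017, 2.971, 0.005]
force: [-0.6, 0.1, 0.1]
width: 0.649
```

Request:
move_arm:
  series:
    - [0, 0, 0, 0, 0, -8]
    - [0, 0, 0, 0, 0, -8]
    - [0, 0, 0, 0, 0, -8]
    - [-0.3, -1, 0, 0, 0, -8]
    - [-0.3, -1.5, 0, 0, 0, -8]
    - [0, 0, 0, 0, 0, -8]
    - [0, 0, 0, 0, 0, -3]
    - [0, 0, 0, 0, 0, 0]

```text
clock: 35.15
position: [0.4295, -0.0019, 0.1015]
ee_rot: [2.191, 2.248, 0.005]
force: [-0.1, -0.6, 0.5]
width: 0.649
```

```bash
python3 -c "
from h import *
need(.427,-.008,-.016,1.5);print(monitor.observe()['joints'].round(2))"; python3 look.py
```

```text
t 35.15 shift cm [ -0.25  -0.61 -11.75] turn [-0.   0.2  0. ] pos [ 0.4295 -0.0019  0.1015] F [-0.1 -0.6  0.5] w 0.649 j7 -0.03
[-0.24  0.25  0.14  2.17 -0.05  0.72 -0.03]
top [0.5892 0.2781] yaw 60.9 L 0.1292
top [0.5523 0.3067] yaw 60.5 L 0.1285
top [ 0.547 -0.246] yaw -170.9 L 0.0988
top [0.5108 0.3267] yaw 60.7 L 0.1285
top [ 0.4899 -0.3117] yaw -167.9 L 0.0929
side [0.4717 0.3475] yaw 170.6 L 0.1002
```

Request:
move_arm:
  series:
    - [-0.2, -0.6, -4, 0, 0, 0]
    - [0, 0, -4, 0, 0, 0]
    - [0, 0, -2.5, 0, 0, 0]
    - [0, 0, -0.9, 0, 0, 0]
    - [0, 0, -0.3, 0, 0, 0]
    - [0, 0, 0, 0, 0, 0]

```text
clock: 35.85
position: [0.4273, -0.0094, -0.0152]
ee_rot: [2.192, 2.247, 0.004]
force: [-0.1, 0.7, -0.7]
width: 0.649
```

Request:
move_arm:
  series:
    - [0, 0, 0, 0, 0, 0]
    - [0, 0, 0, 0, 0, 0]
    - [0, 0, 0, 0, 0, 0]
    - [0, 0, 0, 0, 0, 0]
    - [0, 0, 0, 0, 0, 0]
    - [0, 0, 0, 0, 0, 0]
    - [0, 0, 0, 0, 0, 0]
    - [0, 0, 0, 0, 0, 0]
  grip: 0

```text
clock: 36.65
position: [0.4268, -0.0097, -0.0156]
ee_rot: [2.194, 2.246, 0.003]
force: [0.2, 0.2, 2.9]
width: 0.137
```

Request:
move_arm:
  series:
    - [0, 0, 2, 0, 0, 0]
    - [0, 0, 4, 0, 0, 0]
    - [0, 0, 5, 0, 0, 0]
    - [0, 4, 0, 0, 0, -6]
    - [0.4, 4.5, 0, 0, 0, -6]
    - [0.5, 4.5, 0, 0, 0, -6]
    - [0.5, 4.5, 0, 0, 0, -6]
    - [0.5, 4.5, 0, 0, 0, -6]

```text
clock: 37.45
position: [0.4455, 0.212, 0.0943]
ee_rot: [2.703, 1.596, 0.002]
force: [1.3, -1.3, -1.5]
width: 0.137
```

Request:
move_arm:
  series:
    - [0.5, 4.5, 0, 0, 0, -1.5]
    - [0.5, 4.5, 0, 0, 0, 0]
    - [0.5, 4.5, 0, 0, 0, 0]
    - [0.5, 0.1, 0, 0, 0, 0]
    - [0, 0, 0, 0, 0, 0]
    - [0, 0, 0, 0, 0, 0]

```text
clock: 38.05
position: [0.4656, 0.3448, 0.0939]
ee_rot: [2.721, 1.564, 0.0]
force: [0.3, -0.2, -2.1]
width: 0.14
```

```bash
python3 -c "
from h import *
need(.466,.3467,.031,150)"; python3 look.py
```

```text
t 38.05 shift cm [ 0.04  0.19 -6.29] turn [0.2 0.1 0.2] pos [0.4656 0.3448 0.0939] F [ 0.3 -0.2 -2.1] w 0.14 j7 -1.15
top [0.588  0.2757] yaw 61.0 L 0.1316
top [ 0.549  -0.2461] yaw -169.9 L 0.0986
```

Request:
move_arm:
  series:
    - [0, 0.1, -3, 0, 0, 0]
    - [0, 0, -2.5, 0, 0, 0]
    - [0, 0, -0.8, 0, 0, 0]
    - [0, 0, -0.2, 0, 0, 0]
    - [0, 0, -0.3, 0, 0, 0]
    - [0, 0, 0, 0, 0, 0]

```text
clock: 38.75
position: [0.4665, 0.3472, 0.0275]
ee_rot: [2.721, 1.566, 0.004]
force: [-0.5, -1.1, -0.0]
width: 0.14
```

Request:
move_arm:
  series:
    - [0, 0, -0.4, 0, 0, 0]
    - [0, 0, -0.4, 0, 0, 0]
    - [0, 0, 0, 0, 0, 0]
    - [0, 0, -0.5, 0, 0, 0]
    - [0, 0, 0, 0, 0, 0]

```text
clock: 39.25
position: [0.4669, 0.3482, 0.0143]
ee_rot: [2.721, 1.567, 0.007]
force: [1.2, -0.6, 6.8]
width: 0.137
```

Request:
move_arm:
  series:
    - [0, 0, -0.2, 0, 0, 0]
    - [0, 0, 0, 0, 0, 0]

```text
clock: 39.45
position: [0.467, 0.3482, 0.014]
ee_rot: [2.722, 1.566, 0.007]
force: [-5.2, -4.3, 29.1]
width: 0.139
```

Request:
move_arm:
  series:
    - [0, 0, 0.1, 0, 0, 0]
    - [0, 0, 0, 0, 0, 0]
    - [0, 0, 0, 0, 0, 0]
    - [0, 0, 2, 0, 0, 0]
    - [0, 0, 4, 0, 0, 0]
    - [0, 0, 4, 0, 0, 0]
    - [0, -4.5, 2, 0, 0, 8]
    - [0, -4.5, 0, 0, 0, 8]
  grip: 0.29

```text
clock: 40.25
position: [0.4672, 0.2586, 0.135]
ee_rot: [2.468, 1.94, 0.011]
force: [0.8, -0.7, -1.4]
width: 0.291
```

Request:
move_arm:
  series:
    - [0.4, -4.5, 0, 0, 0, 8]
    - [0.4, -4.5, 0, 0, 0, 8]
    - [0.4, -4.5, 0, 0, 0, 8]
    - [0.4, -4.5, 0, 0, 0, 8]
    - [0.4, -4.5, 0, 0, 0, 8]
    - [0.4, -4.5, 0, 0, 0, 8]
    - [0.4, -4.5, 0, 0, 0, 8]
    - [0.4, -4.5, 0, 0, 0, 8]

```text
clock: 41.05
position: [0.4971, -0.0968, 0.1321]
ee_rot: [1.103, 2.941, 0.004]
force: [1.1, 0.6, -0.4]
width: 0.288
```

```bash
cat > spade.py <<'E'
from h import *
it=get('top'); mt=outline_of('top','spade')[0]; is_=get('side'); ms=outline_of('side','spade')[0]
print(mt['p'],mt['rect'],ms['p'],ms['rect'])
mt=mt['mask'];ms=ms['mask']
for v in([(it,mt)],[(is_,ms)],[(it,mt),(is_,ms)]): print('spade',fit(v,SPH+BLADE,[.59,-.238,.17]))
E
python3 -c "
from h import *
need(.515,-.25,.1,100);print(monitor.observe()['joints'].round(2))"; python3 look.py; python3 spade.py
python3 - <<'E'
from h import *
it=get('top'); b=get('side')
A=cv2.convertScaleAbs(cv2.resize(it['color'][160:250,110:210,::-1],(400,360),interpolation=cv2.INTER_CUBIC),alpha=1.6)
B=cv2.resize(b['color'][120:210,235:335,::-1],(400,360),interpolation=cv2.INTER_CUBIC)
cv2.imwrite('pics/rail3.png',np.hstack([A,B]))
E
```

```text
t 41.05 shift cm [  1.79 -15.32  -3.21] turn [-0.2  0.  51.1] pos [ 0.4971 -0.0968  0.1321] F [ 1.1  0.6 -0.4] w 0.288 j7 0.96
[ 0.07  0.33  0.03  1.96 -0.02  0.86  0.96]
top [0.5891 0.2782] yaw 60.7 L 0.1277
top [0.5519 0.3061] yaw 60.7 L 0.1277
top [0.5112 0.3274] yaw 60.7 L 0.1269
top [0.4745 0.3563] yaw 60.9 L 0.1279
side [0.577  0.2564] yaw 168.0 L 0.1355
0.74 [114.4, 164.9, 83.5, 92.8] 0.75 [300.5, 250.4, 56.7, 31.3]
spade (array([ 0.59 , -0.238,  0.02 ]), np.float64(1.0))
spade (array([ 0.59800648, -0.23379013,  0.19367611]), np.float64(0.20002824068069458))
spade (array([ 0.59800648, -0.23379013,  0.19367611]), np.float64(1.2000281810760498))
```

View pics/rail3.png

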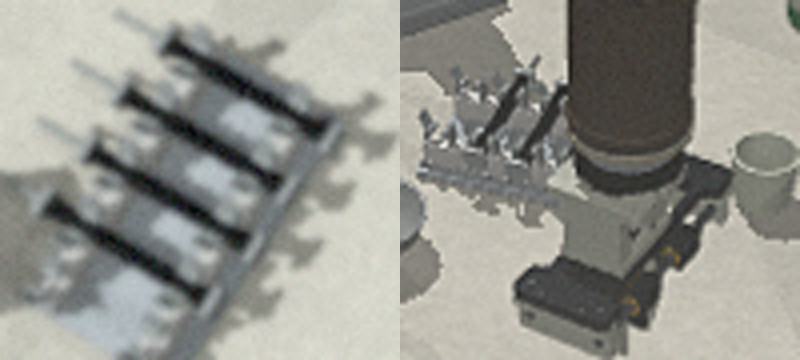

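All four probes sit in their clips with the tips away from the robot, at upper left (120,15), (80,68), (45,128) and (40,190). Now the spade.

Request:
move_arm:
  series:
    - [0.8, -3, 0, 0, 0, 8]
    - [1, -3.5, 0, 0, 0, 8]
    - [1, -3.5, 0, 0, 0, 8]
    - [1, -3.5, 0, 0, 0, 8]
    - [1, -1.1, 0, 0, 0, 8]
    - [0.9, 0, -1, 0, 0, 8]
    - [0, 0, -2, 0, 0, 3]
    - [0, 0, 0, 0, 0, 0]
  grip: 0.5

```text
clock: 42.25
position: [0.5533, -0.2392, 0.1]
ee_rot: [0.265, -3.126, -0.008]
force: [-0.8, 0.9, 0.2]
width: 0.504
```

```bash
python3 -c "
from h import *
need(.554,-.243,-.016,100);print(monitor.observe()['joints'].round(2))
b=get('side'); save(b,'sp1',(270,215,100,75),8)"; python3 look.py
```

```text
t 42.25 shift cm [  0.07  -0.38 -11.6 ] turn [-0.3 -0.3  0.3] pos [ 0.5533 -0.2392  0.1   ] F [-0.8  0.9  0.2] w 0.504 j7 1.99
[ 0.41  0.51 -0.13  1.74  0.08  0.9   1.99]
top [0.5894 0.2784] yaw 60.4 L 0.1285
top [0.5519 0.3062] yaw 60.6 L 0.1277
top [0.5113 0.3272] yaw 60.6 L 0.1285
top [0.4745 0.3559] yaw 60.8 L 0.1287
side [0.6427 0.0137] yaw 157.8 L 0.0952
```

View pics/sp1.png

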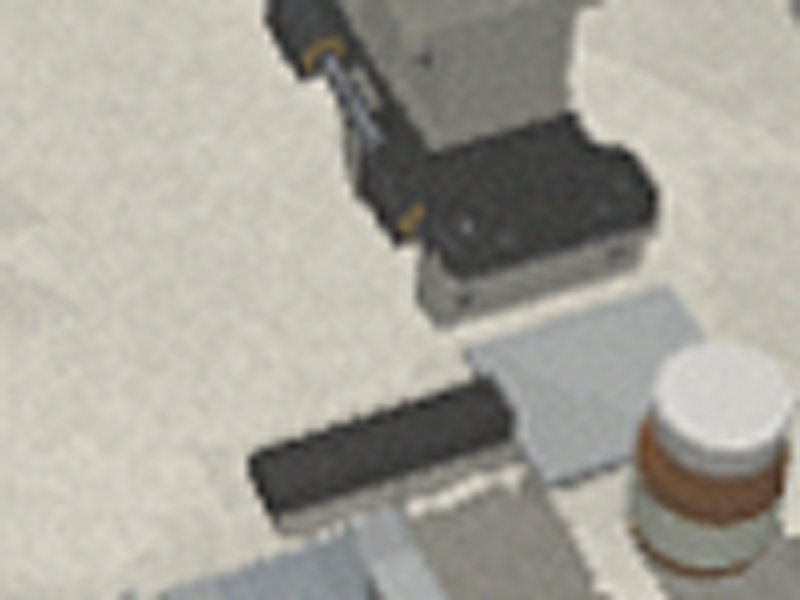

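Run:
```python
from h import *
b=get('side')
p=toworld(b,np.array([[251,460],[270,513],[490,380],[514,428]])/8+[270,215]-.5,.018)
print(p.round(4)); c=p.mean(0); d=(p[2]+p[3]-p[0]-p[1])/2; print(c,np.degrees(np.arctan2(d[1],d[0])),np.linalg.norm(d), np.linalg.norm(p[0]-p[1]))
e=toworld(b,np.array([[468,350],[550,483],[672,288]])/8+[270,215]-.5,.004); print(e.round(4))
```

```text
[[ 0.4979 -0.2455  0.018 ]
 [ 0.4994 -0.2701  0.018 ]
 [ 0.5942 -0.2262  0.018 ]
 [ 0.5968 -0.2498  0.018 ]]
[ 0.54706449 -0.2479072   0.018     ] 11.549395790039318 0.09887110363159266 0.024681657231934002
[[ 0.5939 -0.1999  0.004 ]
 [ 0.6071 -0.2669  0.004 ]
 [ 0.6805 -0.1854  0.004 ]]
```

Request:
move_arm:
  series:
    - [0, -0.4, 0, 0, 0, 1]
    - [0, 0, 0, 0, 0, 0]
    - [0, 0, -4, 0, 0, 0]
    - [0, 0, -4, 0, 0, 0]
    - [0, 0, -2.3, 0, 0, 0]
    - [0, 0, -0.9, 0, 0, 0]
    - [0, 0, -0.3, 0, 0, 0]
    - [0, 0, 0, 0, 0, 0]

```text
clock: 43.25
position: [0.5551, -0.2455, -0.0118]
ee_rot: [-0.288, 3.128, 0.003]
force: [0.0, -0.3, -0.2]
width: 0.505
```

Request:
move_arm:
  series:
    - [0, 0, 0, 0, 0, 0]
    - [0, 0, 0, 0, 0, 0]
    - [0, 0, 0, 0, 0, 0]
    - [0, 0, 0, 0, 0, 0]
    - [0, 0, 0, 0, 0, 0]
    - [0, 0, 0, 0, 0, 0]
    - [0, 0, 0, 0, 0, 0]
    - [0, 0, 0, 0, 0, 0]
  grip: 0
  force: 55

```text
clock: 44.05
position: [0.5548, -0.2448, -0.0119]
ee_rot: [-0.29, 3.128, 0.004]
force: [-1.5, 2.4, 6.9]
width: 0.233
```

```bash
python3 -c "
from h import *
need(.554,-.2435,-.016,101);print(monitor.observe()['joints'].round(2))"
```

```text
t 44.05 shift cm [-0.08  0.13 -0.41] turn [-0.2 -0.   0.4] pos [ 0.5548 -0.2448 -0.0119] F [-1.5  2.4  6.9] w 0.233 j7 1.99
[ 0.41  0.66 -0.11  1.81  0.11  0.68  1.99]
```

Gripped the spade at 21.4 mm wide. Lifting, turning and lining up before the dock mouth.

Request:
move_arm:
  series:
    - [0, 0, 2, 0, 0, 0]
    - [0, 0, 4, 0, 0, 0]
    - [0, 0, 4, 0, 0, 0]
    - [-1, 1, 0, 0, 0, -8]
    - [-1.5, 1.5, 0, 0, 0, -8]
    - [-1.5, 1.5, 0, 0, 0, -8]
    - [-1.5, 1.5, 0, 0, 0, -8]
    - [-1.5, 1.5, 0, 0, 0, -8]

```text
clock: 44.85
position: [0.4835, -0.1747, 0.0873]
ee_rot: [0.808, 3.036, 0.004]
force: [0.7, 0.6, -2.5]
width: 0.232
```

Request:
move_arm:
  series:
    - [-1.5, 1.5, 0, 0, 0, -8]
    - [-1.4, 0, 0, 0, 0, -8]
    - [0, 0, 0, 0, 0, -8]
    - [0, 0, 0, 0, 0, -8]
    - [0, 0, 0, 0, 0, -8]
    - [0, 0, 0, 0, 0, -8]
    - [0, 0, 0, 0, 0, 0]
    - [0, 0, 0, 0, 0, 0]

```text
clock: 45.65
position: [0.4553, -0.1601, 0.0873]
ee_rot: [1.959, 2.454, 0.003]
force: [-0.5, -0.2, -1.5]
width: 0.23
```

Run:
```python
from h import *
need(.456,-.1595,.033,12.5);s=monitor.observe();print(s['joints'].round(2))
R=Ro.from_rotvec(s['ee_rot']).as_matrix(); print('jaw',np.degrees(np.arctan2(R[1,1],R[0,1])), R[:,2].round(3))
a=get('top');mt=outline_of('top','dock');b=get('side');ms=outline_of('side','dock')
for i,m in((a,mt),(b,ms)): 
    if m: print(m[0]['rect'],fit([(i,m[0]['mask'])],DOCK,[.5015,-.365,-1.355]))
out=[]
for i,l,t,w in((b,265,230,100),(a,310,150,140)):
    k=400/w; im=cv2.resize(i['color'][t:t+w,l:l+w,::-1],(400,400),interpolation=cv2.INTER_CUBIC)
    if w==140: im=cv2.convertScaleAbs(im,alpha=1.6)
    for bx in DOCK:
        q=((topix(i,place(bx,[.5015,-.3645,-1.353]))-[l,t]+.5)*k).astype(int)
        for ii in range(8):
            for j in range(ii):
                if np.isclose(bx[ii],bx[j]).sum()==2: cv2.line(im,tuple(map(int,q[ii])),tuple(map(int,q[j])),(0,255,255),1)
    out.append(im)
cv2.imwrite('pics/dk.png',np.hstack(out))
```

```text
t 45.65 shift cm [ 0.07  0.06 -5.43] turn [-0.   0.1 -0.3] pos [ 0.4553 -0.1601  0.0873] F [-0.5 -0.2 -1.5] w 0.23 j7 0.58
[ 0.04  0.35  0.24  2.07 -0.13  0.73  0.58]
jaw 12.7923648450632 [ 0.002  0.001 -1.   ]
[384.4, 187.0, 63.7, 52.9] (array([ 0.50088504, -0.36945168, -1.32358342]), np.float64(0.11421000957489014))
[286.0, 277.9, 60.4, 64.6] (array([ 0.50240951, -0.36421657, -1.35719333]), np.float64(0.038025498390197754))
```

View pics/dk.png

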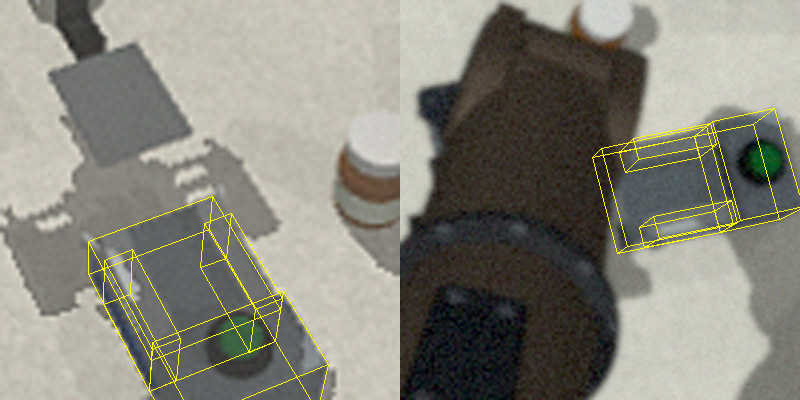

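The side crop shows the blade, with corners (50,73), (137,43), (190,131) and (102,165), lined up with the dock. I'll measure its lateral offset and yaw in that same camera.

Run:
```python
from h import *
b=get('side'); p=monitor.observe()['position']
w=toworld(b,np.array([[50,73],[137,43],[190,131],[102,165]])/4+[265,230]-.5,.103); print(w.round(4))
m0=(w[0]+w[1])/2; m1=(w[2]+w[3])/2; d=(m1-m0)[:2]; print('blade yaw',np.degrees(np.arctan2(d[1],d[0])),'len',np.linalg.norm(d),'wid',np.linalg.norm(w[0]-w[1]),'side yaws',[np.degrees(np.arctan2(*(w[j]-w[i])[1::-1])) for i,j in((0,3),(1,2))])
for q in([.5024,-.3642,-1.357],[.5015,-.3645,-1.353]):
    c,s=np.cos(q[2]),np.sin(q[2])
    f=lambda P:(round(c*(P[0]-q[0])+s*(P[1]-q[1]),4),round(-s*(P[0]-q[0])+c*(P[1]-q[1]),4))
    print(q,'joint',f(m0),'end',f(m1),'tcp',f(p))
```

```text
[[ 0.4335 -0.2118  0.103 ]
 [ 0.5    -0.1959  0.103 ]
 [ 0.5184 -0.2812  0.103 ]
 [ 0.4533 -0.2982  0.103 ]]
blade yaw -77.48314852113286 len 0.08797422054572424 wid 0.06845156284552056 side yaws [np.float64(-77.09991129034688), np.float64(-77.87221107458492)]
[0.5024, -0.3642, -1.357] joint (np.float64(-0.1643), np.float64(-0.0008)) end (np.float64(-0.0763), np.float64(-0.0004)) tcp (np.float64(-0.2093), np.float64(-0.0026))
[0.5015, -0.3645, -1.353] joint (np.float64(-0.1644), np.float64(0.0008)) end (np.float64(-0.0764), np.float64(0.0008)) tcp (np.float64(-0.2094), np.float64(-0.0008))
```

Request:
move_arm:
  series:
    - [0, 0, -3, 0, 0, 0]
    - [0, 0, -2.2, 0, 0, 0]
    - [0, 0, -0.5, 0, 0, 0]
    - [0, 0, 0, 0, 0, 0]
    - [0, 0, 0, 0, 0, 0]

```text
clock: 46.4
position: [0.456, -0.1605, 0.0311]
ee_rot: [1.964, 2.449, 0.004]
force: [0.3, -0.5, -2.0]
width: 0.228
```

Request:
move_arm:
  series:
    - [0.32, -1.46, 0, 0, 0, 0]
    - [0.32, -1.46, 0, 0, 0, 0]
    - [0.22, -0.98, 0, 0, 0, 0]
    - [0, 0, 0, 0, 0, 0]

```text
clock: 46.8
position: [0.4646, -0.2019, 0.0308]
ee_rot: [1.967, 2.445, 0.003]
force: [-0.6, 0.1, -2.2]
width: 0.231
```

```bash
python3 -c "
from h import *
need(.4802,-.2671,.030,12.45);print(monitor.observe()['ft_torque'].round(2))"
```

```text
t 46.8 shift cm [ 1.56 -6.52 -0.08] turn [0.  0.2 0.1] pos [ 0.4646 -0.2019  0.0308] F [-0.6  0.1 -2.2] w 0.231 j7 0.69
[ 0.03  0.07 -0.05]
```

Request:
move_arm:
  series:
    - [0.22, -0.98, 0, 0, 0, 0]
    - [0.22, -0.98, 0, 0, 0, 0]
    - [0.22, -0.98, 0, 0, 0, 0]
    - [0, 0, 0, 0, 0, 0]

```text
clock: 47.2
position: [0.471, -0.2306, 0.0305]
ee_rot: [1.966, 2.447, 0.003]
force: [0.5, -0.3, -1.7]
width: 0.231
```

Request:
move_arm:
  series:
    - [0.22, -0.98, 0, 0, 0, 0]
    - [0.22, -0.98, 0, 0, 0, 0]
    - [0.11, -0.49, 0, 0, 0, 0]
    - [0.11, -0.49, 0, 0, 0, 0]
    - [0, 0, 0, 0, 0, 0]

```text
clock: 47.7
position: [0.4774, -0.2588, 0.0304]
ee_rot: [1.965, 2.448, 0.003]
force: [0.1, 0.1, -2.5]
width: 0.228
```

Request:
move_arm:
  series:
    - [0.09, -0.4, 0, 0, 0, 0]
    - [0.04, -0.2, 0, 0, 0, 0]
    - [0, 0, 0, 0, 0, 0]

```text
clock: 48.0
position: [0.4786, -0.2642, 0.0304]
ee_rot: [1.964, 2.449, 0.003]
force: [0.6, 0.2, -1.8]
width: 0.232
```

Request:
move_arm:
  series:
    - [0.04, -0.2, 0, 0, 0, 0]
    - [0.04, -0.2, 0, 0, 0, 0]
    - [0, 0, 0, 0, 0, 0]

```text
clock: 48.3
position: [0.4794, -0.2683, 0.0304]
ee_rot: [1.965, 2.449, 0.003]
force: [0.1, -0.6, -2.0]
width: 0.232
```

Request:
move_arm:
  series:
    - [0.04, -0.2, 0, 0, 0, 0]
    - [0.02, -0.1, 0, 0, 0, 0]
    - [0, 0, 0, 0, 0, 0]

```text
clock: 48.6
position: [0.48, -0.2712, 0.0304]
ee_rot: [1.965, 2.449, 0.003]
force: [0.8, 0.1, -1.7]
width: 0.234
```

Request:
move_arm:
  series:
    - [0.04, -0.2, 0, 0, 0, 0]
    - [0.02, -0.1, 0, 0, 0, 0]
    - [0, 0, 0, 0, 0, 0]

```text
clock: 48.9
position: [0.4805, -0.2733, 0.0302]
ee_rot: [1.965, 2.451, 0.004]
force: [-0.8, 3.2, -1.8]
width: 0.234
```

Request:
move_arm:
  series:
    - [0.03, -0.15, 0, 0, 0, 0]
    - [0, 0, 0, 0, 0, 0]

```text
clock: 49.1
position: [0.4805, -0.2734, 0.03]
ee_rot: [-1.963, -2.451, -0.005]
force: [0.3, 7.1, -0.3]
width: 0.231
```

Run:
```python
from h import *
need(.48,-.273,.029,12.45)
b=get('side'); save(b,'sp2',(265,220,100,100),6)
```

```text
t 49.1 shift cm [-0.05  0.04 -0.1 ] turn [-0.2  0.1 -0.2] pos [ 0.4805 -0.2734  0.03  ] F [ 0.3  7.1 -0.3] w 0.231 j7 0.81
```

View pics/sp2.png

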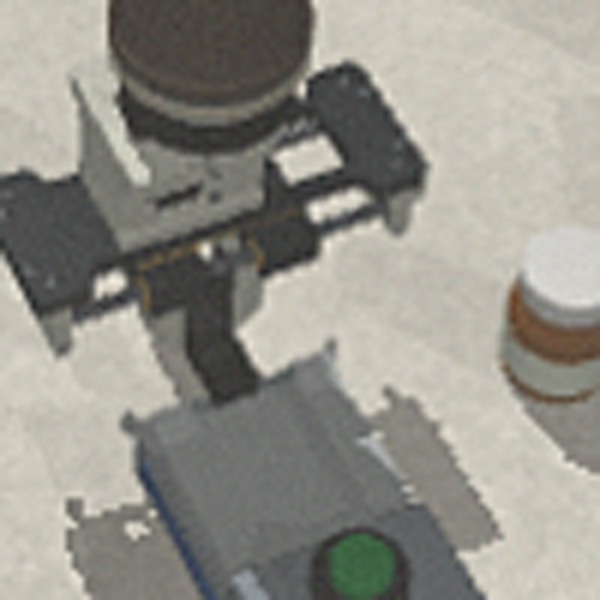

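The blade fills the slot and reaches the stop face at (300,540). Lowering it onto the slot floor with a little forward pressure, then releasing.

Request:
move_arm:
  series:
    - [0, 0, -0.1, 0, 0, 0]
    - [0, 0, -0.1, 0, 0, 0]
    - [0, 0, 0, 0, 0, 0]

```text
clock: 49.45
position: [0.4806, -0.2733, 0.028]
ee_rot: [-1.963, -2.451, -0.006]
force: [-0.2, 8.6, -0.4]
width: 0.237
```

Request:
move_arm:
  series:
    - [0.03, -0.1, 0, 0, 0, 0]
    - [0, 0, 0, 0, 0, 0]

```text
clock: 49.65
position: [0.4807, -0.2732, 0.0279]
ee_rot: [-1.961, -2.451, -0.007]
force: [-0.4, 11.4, 0.4]
width: 0.231
```

Request:
move_arm:
  series:
    - [0, 0, 0, 0, 0, 0]
    - [0, 0, 0, 0, 0, 0]
    - [0, 0, 0, 0, 0, 0]
    - [0, 0, 0, 0, 0, 0]
    - [0, 0, 0, 0, 0, 0]
  grip: 0.55

```text
clock: 50.15
position: [0.4812, -0.2769, 0.0285]
ee_rot: [1.965, 2.449, 0.003]
force: [0.4, -0.5, 0.5]
width: 0.545
```

Request:
move_arm:
  series:
    - [0, 0, 2, 0, 0, 0]
    - [0, 0, 4, 0, 0, 0]
    - [0, 0, 4, 0, 0, 0]
    - [-0.5, 4.5, 0, 0, 0, 0]
    - [-0.5, 4.5, 0, 0, 0, 0]
    - [-0.5, 4.5, 0, 0, 0, 0]
    - [-0.5, 4.5, 0, 0, 0, 0]
    - [0, 0, 0, 0, 0, 0]

```text
clock: 50.95
position: [0.4606, -0.0902, 0.1283]
ee_rot: [-1.955, -2.458, -0.006]
force: [-0.4, -1.0, 0.4]
width: 0.549
```

```bash
python3 - <<'E'
from h import *
out=[]
a=get('top'); st=[o for o in outline_of('top','start')]; b=get('side'); ss=outline_of('side','start')
for i,l,t,w in((b,265,225,110),(a,320,150,120)):
    k=400/w; im=cv2.resize(i['color'][t:t+w,l:l+w,::-1],(400,400),interpolation=cv2.INTER_CUBIC)
    if w==120: im=cv2.convertScaleAbs(im,alpha=1.6)
    # handle box expected at home
    for q0 in([.5015,-.3645,-1.353],):
        c,s=np.cos(q0[2]),np.sin(q0[2])
        q=[q0[0]-.05*c,q0[1]-.05*s,q0[2]]
        P=place([[-.1,-.011,.058],[-.1,.011,.058],[0,-.011,.058],[0,.011,.058]],q); pp=((topix(i,P)-[l,t]+.5)*k).astype(int)
        for v in pp: cv2.circle(im,tuple(map(int,v)),2,(0,0,255),-1)
    out.append(im)
    g=i['color'].astype(int); m=(g[:,:,1]>g[:,:,0]*1.5)&(g[:,:,1]>g[:,:,2]*1.5)&(g[:,:,1]>50); m[:230 if w==110 else 180]=0
    n,lab,stt,cc=cv2.connectedComponentsWithStats(m.astype(np.uint8))
    for j in range(1,n):
        if stt[j][4]>20: print(stt[j],cc[j],[toworld(i,[cc[j]],z)[0].round(4).tolist() for z in(.065,.07,.075)])
cv2.imwrite('pics/dk2.png',np.hstack(out))
E
python3 look.py
```

```text
[321 309   6  10  30] [323.23333333 313.66666667] [[0.5159, -0.4218, 0.065], [0.5148, -0.4247, 0.07], [0.5137, -0.4276, 0.075]]
[434 201   9   9  57] [438.05263158 205.28070175] [[0.5205, -0.4409, 0.065], [0.5194, -0.4391, 0.07], [0.5182, -0.4373, 0.075]]
top [0.5887 0.2775] yaw 60.7 L 0.1275
top [0.552  0.3063] yaw 60.5 L 0.1285
top [0.511  0.3269] yaw 60.6 L 0.1269
top [ 0.5236 -0.4431] yaw 139.2 L 0.0884
top [0.4748 0.3564] yaw 61.0 L 0.1287
side [0.5232 0.2592] yaw 171.3 L 0.1043
```

View pics/dk2.png

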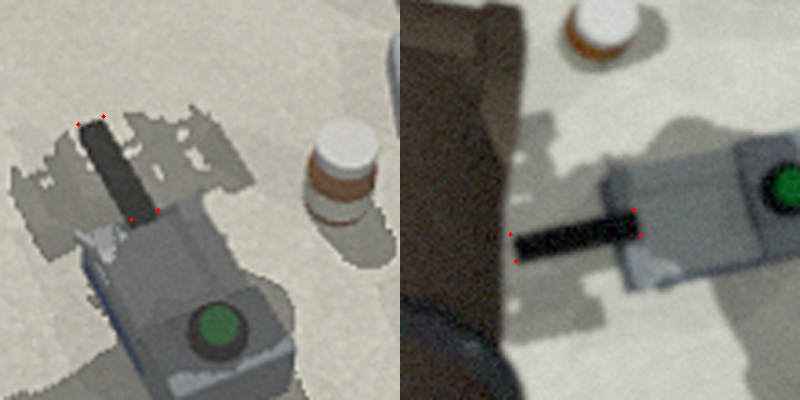

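In both views the handle lies at its expected home position (red dots at (78,124) to (157,210), and at right), with the jar untouched. The four probes also read as clipped. Now the start button at about (0.517, −0.435).

Request:
move_arm:
  series:
    - [0.7, -4.3, 0, 0, 0, 0]
    - [0.7, -4.3, 0, 0, 0, 0]
    - [0.7, -4.3, 0, 0, 0, 0]
    - [0.7, -4.3, 0, 0, 0, 0]
    - [0.7, -4.3, 0, 0, 0, 0]
    - [0.7, -4.3, 0, 0, 0, 0]
    - [0.7, -4.3, 0, 0, 0, 0]
    - [0.7, -4.4, 0, 0, 0, 0]
  grip: 0

```text
clock: 52.05
position: [0.5163, -0.4446, 0.128]
ee_rot: [1.967, 2.448, 0.003]
force: [0.7, 0.2, -0.3]
width: 0.002
```

Request:
move_arm:
  series:
    - [0, 0, 0, 0, 0, 0]
    - [0, 0, -2, 0, 0, 0]
    - [0, 0, -2, 0, 0, 0]
    - [0, 0, 0, 0, 0, 0]

```text
clock: 52.45
position: [0.5148, -0.4411, 0.0853]
ee_rot: [-1.965, -2.446, -0.003]
force: [-0.1, 0.3, -0.4]
width: 0.001
```

Run:
```python
from h import *
need(.517,-.435,.065,12.5)
b=get('side'); d=outline_of('side','spade'); 
for o in d[:2]: print(o['p'],o['rect'])
```

```text
t 52.45 shift cm [ 0.22  0.61 -2.03] turn [-0.2 -0.1  0.1] pos [ 0.5148 -0.4411  0.0853] F [-0.1  0.3 -0.4] w 0.001 j7 1.01
0.53 [321.0, 315.2, 6.4, 2.3]
0.51 [286.1, 261.5, 33.1, 49.7]
```

Request:
move_arm:
  series:
    - [0.2, 0.4, 0, 0, 0, 0]
    - [0, 0, -1, 0, 0, 0]
    - [0, 0, -0.6, 0, 0, 0]
    - [0, 0, 0, 0, 0, 0]

```text
clock: 52.95
position: [0.5186, -0.4368, 0.0712]
ee_rot: [-1.965, -2.451, -0.003]
force: [-0.3, -0.7, -0.0]
width: 0.004
```

Request:
move_arm:
  series:
    - [0, 0, -0.3, 0, 0, 0]
    - [0, 0, -0.3, 0, 0, 0]
    - [0, 0, 0, 0, 0, 0]

```text
clock: 53.25
position: [0.519, -0.4374, 0.066]
ee_rot: [1.965, 2.45, 0.004]
force: [-0.3, -0.0, -0.9]
width: 0.005
```

Request:
move_arm:
  series:
    - [0, 0, -0.3, 0, 0, 0]
    - [0, 0, -0.3, 0, 0, 0]
    - [0, 0, 0, 0, 0, 0]

```text
clock: 53.55
position: [0.5193, -0.4377, 0.0604]
ee_rot: [1.964, 2.449, 0.004]
force: [0.1, 0.3, 2.8]
width: 0.006
```

Request:
move_arm:
  series:
    - [0, 0, -0.3, 0, 0, 0]
    - [0, 0, -0.3, 0, 0, 0]
    - [0, 0, 0, 0, 0, 0]

```text
clock: 53.85
position: [0.5196, -0.4379, 0.0582]
ee_rot: [1.963, 2.448, 0.005]
force: [-8.4, 8.6, 33.5]
width: 0.005
```

The button reached a hard stop at full travel (spring contact near 0.064, stop at 0.058, 33 N). Releasing and withdrawing.

Request:
move_arm:
  series:
    - [0, 0, 0.5, 0, 0, 0]
    - [0, 0, 2, 0, 0, 0]
    - [0, 0, 4, 0, 0, 0]
    - [0, 0, 4, 0, 0, 0]
    - [-2, 4, 1, 0, 0, 0]
    - [-2, 4, 1, 0, 0, 0]
    - [-2, 4, 1, 0, 0, 0]
    - [-2, 4, 1, 0, 0, 0]

```text
clock: 54.65
position: [0.4381, -0.2759, 0.1994]
ee_rot: [1.964, 2.45, 0.004]
force: [0.8, 1.8, 0.6]
width: 0.007
```

Request:
move_arm:
  series:
    - [-0.5, 4, 0, 0, 0, 0]
    - [0, 4, 0, 0, 0, 0]
    - [0, 4, 0, 0, 0, 0]
    - [0, 4, 0, 0, 0, 0]
    - [0, 4, 0, 0, 0, 0]
    - [0, 0, 0, 0, 0, 0]
    - [0, 0, 0, 0, 0, 0]

```text
clock: 55.35
position: [0.4341, -0.0769, 0.1993]
ee_rot: [1.961, 2.452, 0.004]
force: [-0.2, -0.7, -0.1]
width: 0.005
```

```bash
python3 look.py
python3 - <<'E'
from h import *
print(monitor.observe()['position'],monitor.observe()['force'])
a=get('top'); b=get('side')
q0=[.5015,-.3645,-1.353]; c,s=np.cos(q0[2]),np.sin(q0[2])
for n,i in(('top',a),('side',b)):
    for m,st,cc in dark(i,50 if n=='top' else 60):
        P=toworld(i,[cc],.049)[0]
        ys,xs=np.nonzero(m); W=toworld(i,np.c_[xs,ys],.055)[:,:2]
        if .35<P[0]<.62 and (P[1]<-.15): 
            X=c*(W[:,0]-q0[0])+s*(W[:,1]-q0[1]); Y=-s*(W[:,0]-q0[0])+c*(W[:,1]-q0[1]); print(n,'dark in dock frame x',X.min().round(4),X.max().round(4),'y',Y.mean().round(4),st[4])
    # probes at their clips: measured handle axis at z=.041, in the rail frame
    r=[.505,.3242,1.0472]; cr,sr=np.cos(r[2]),np.sin(r[2])
    for m,st,cc in dark(i,50 if n=='top' else 60):
        ys,xs=np.nonzero(m); W=toworld(i,np.c_[xs,ys],.041)[:,:2]; X=cr*(W[:,0]-r[0])+sr*(W[:,1]-r[1]); Y=-sr*(W[:,0]-r[0])+cr*(W[:,1]-r[1])
        if abs(X.mean())<.06 and abs(Y.mean())<.15: print(n,'rail x',X.min().round(3),X.max().round(3),'y',Y.mean().round(4),'slope',np.polyfit(X,Y,1)[0].round(3))
    for k,z in dict(cup=.0275,jar=.0375,bowl=.02,tin=.02).items():
        for o in outline_of(n,k)[:1]:
            l,t,w,h=o['rect']; print(n,k,round(o['p'],2),toworld(i,[[l+w/2,t+h/2]],z)[0].round(3))
E
```

```text
top [0.5884 0.2767] yaw 60.9 L 0.1292
top [0.5521 0.3067] yaw 60.4 L 0.1285
top [ 0.5238 -0.4428] yaw 151.2 L 0.0924
top [0.5109 0.3267] yaw 60.5 L 0.1285
top [ 0.4874 -0.287 ] yaw 98.9 L 0.1054
top [0.4749 0.3567] yaw 60.9 L 0.1295
side [0.5046 0.4327] yaw 169.0 L 0.1135
side [0.4964 0.2474] yaw -156.6 L 0.0956
[ 0.4340843  -0.07851392  0.19929923] [ 0.60983755 -0.51724494 -0.17073111]
top dark in dock frame x 0.0373 0.1007 y -0.0017 340
top rail x -0.069 0.057 y -0.0922 slope 0.017
top rail x -0.064 0.062 y -0.0471 slope 0.004
top rail x -0.066 0.058 y -0.0024 slope 0.007
top rail x -0.062 0.063 y 0.0426 slope 0.013
top cup 0.7 [0.7   0.232 0.028]
top jar 0.98 [ 0.654 -0.301  0.038]
top bowl 0.8 [0.325 0.217 0.02 ]
top tin 0.81 [ 0.764 -0.213  0.02 ]
side dark in dock frame x -0.1247 -0.0455 y -0.0002 73
side dark in dock frame x 0.0378 0.0833 y 0.0013 84
side rail x 0.022 0.117 y 0.0386 slope -0.68
side cup 0.83 [0.707 0.229 0.027]
side jar 0.76 [ 0.668 -0.29   0.037]
side bowl 0.75 [0.316 0.242 0.02 ]
side tin 0.95 [ 0.77  -0.216  0.02 ]
```

The probes and bystanders check out. The spade's top reading (yaw 98.9°) may be the arm merging with the handle, so I'll clear the arm and re-measure.

Request:
move_arm:
  series:
    - [0, 4, 0, 0, 0, 0]
    - [0, 4, 0, 0, 0, 0]
    - [0, 4, 0, 0, 0, 0]
    - [0, 4, 0, 0, 0, 0]
    - [0, 0, 0, 0, 0, 0]

```text
clock: 56.45
position: [0.434, 0.0881, 0.1995]
ee_rot: [1.956, 2.458, 0.007]
force: [0.1, -0.7, 0.5]
width: 0.006
```

Run:
```python
from h import *
q0=[.5015,-.3645,-1.353]; c,s=np.cos(q0[2]),np.sin(q0[2])
for n in('top','side'):
    i=get(n)
    for m,st,cc in dark(i,50 if n=='top' else 60):
        ys,xs=np.nonzero(m); W=toworld(i,np.c_[xs,ys],.055)[:,:2]; P=W.mean(0)
        if .35<P[0]<.62 and P[1]<-.15:
            X=c*(W[:,0]-q0[0])+s*(W[:,1]-q0[1]); Y=-s*(W[:,0]-q0[0])+c*(W[:,1]-q0[1]); print(n,'dock x',X.min().round(4),X.max().round(4),'y',Y.mean().round(4),'slope deg',np.degrees(np.polyfit(X,Y,1)[0]).round(1),st[4])
        elif n=='side' and .35<P[0]<.7 and P[1]>.2 and st[4]<300: print('side rail comp',P.round(3),st)
```

```text
top dock x 0.0543 0.0984 y -0.0007 slope deg -9.2 113
top dock x -0.1491 -0.047 y -0.0027 slope deg -1.5 443
side rail comp [0.499 0.623] [245 103  26  10 119]
side dock x -0.128 -0.0455 y -0.0023 slope deg -0.5 138
```

```bash
python3 -c "
from h import *
print(workorder.sign_off())"
```

```text
the job is handed in; nothing more can be done
None
```

I clipped all four black temperature probes into the rail, tips pointing away from the robot. The spade is in the sanitiser slot against its stop. I then pressed the green start button and released it, and handed the job in at about 57 s of the robot's clock. The orange and red look-alikes were left alone, and the fifth clip stays empty.

**Last checks, as expected:**
- **Probes:** each snapped in and bottomed on the bars at the height the drawings predict. The final top view puts them at about −92, −47, −2 and +43 mm along the rail, within 1° of the clip direction.
- **Spade:** its handle reads −149 to −47 mm in the dock frame, against −150 to −50 mm expected. It is within about 1.5° of straight, and I felt the stop at 7–11 N.
- **Button:** the spring force rose, then it hit a hard stop about 6 mm down, which is its full travel. I could not read its release directly.
- **Other items:** cup, jar, bowl and tin read about where they started. The largest differences, about 1 cm on the bowl and tin, are within the cameras' scatter.

**What went wrong or disagreed:**
- **Height offset:** the first closes on probe A caught nothing. The reported tool height reads about 38 mm lower than the real one, which I found by touching the bare table; that touch reached 56 N at the fingertips.
- **Spade knocked:** it was moved early on and had to be measured again.
- **Joint 7:** it came to 2.73 of its 2.74 rad limit once, so I turned back half a turn.
- **Cameras:** the two differ by 5–10 mm in y, so I worked from averages and contact. The stop was felt about 6 mm beyond the image estimate.

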